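Make up the toy train on its display track

ROBOT

A 6-joint arm with a two-finger parallel gripper is mounted at the origin on a cart in front of the work surface, level with it; the furniture and walls round the work are solid. World frame = base frame: x ahead of the robot, y to its left, z up, the work surface at z = 0. Lengths are in m, angles in rad, forces in N, time in s.
With the tool pointing down it reaches from about 0.375 to 0.9 m from the base axis. Payload 3.1 kg.
Tool frame: the origin (TCP) lies midway between the tips of the shut fingers; the grasp point (between the pads) lies 19 mm behind it; x points along the fingers, y is the direction in which the jaws open and shut, and the axes are right-handed (so a half turn about x gives the same grasp; the last joint's range is limited). The gripper opens to 85 mm and grips with 20 to 120 N. Pads are 22 mm wide; open, the fingers measure 114 mm over their backs; the gripper's body (76 mm by 85 mm) begins 54 mm behind the grasp point. The pads swing forward as they close: fully open they stand 13 mm farther back than shut.
Start: joints at [-1.498, 0.527, 1.433, -0, 1.181, -0.178], TCP at [0.156, -0.605, 0.231] pointing down, gripper open.
Joint ranges: [-3.08, 3.08], [-0.75, 2.2], [0.22, 2.44], [-1.43, 4.57], [0, 2.65], [-2.85, 2.85]. Speed limits (rad/s): [2.79, 2.79, 3.14, 3.14, 3.14, 3.14].

INTERFACE

Orientations are given as a unit quaternion [x, y, z, w].
In Python, from station import manip gives the robot as it stands.
- The arm moves only by the tool carry_out, never from a script. Its argument "commands" is a list that holds one entry, the list of rows, each a list of 7 numbers: the shift along the tool's x, y, z in units of 25 mm (1.0 is 25 mm), then the turn, a rotation vector about the tool's x, y, z in units of 5 degrees (1.0 is 5 degrees), then the finger opening in mm, from 0 to 85.4. A call has exactly 5 rows; each row is the pose to reach, as a shift and turn from the pose commanded when the call began, along the tool's axes at that moment; what a row does not reach only later rows make up. A row lasts 1/10 s, in which the tool goes at most 50 mm and 8.59 degrees, less where a joint would pass 70% of its speed; a pose out of reach is approached as far as the arm can. A call with a gripper value outside its range is refused whole. The fingers move at their own pace and stop on an object; "force" is the grip in N (left out, the last holds). Time passes only in rows, so rows that repeat a pose let the fingers close, or fill a call up. It gives the time, the measured TCP pose, the force and the opening at its end, in the units of the state.
- manip.sense(): the state, without advancing time (a new reading comes with each control period).
- manip.snapshot(name): name is "scene" or "top" or "wrist"; returns a dict with "image" (480x640x3 uint8, red, green, blue), "fx", "fy", "cx", "cy" (pixels), "k1" (the pictures are not rectified: a ray, as slopes to the right and down, at radius r is drawn at 1 + k1 r^2 times it, then the intrinsics apply), "rvec" (rotation vector, rad) and "tvec" (3), from world to camera coordinates, as OpenCV has them. Camera axes: x right, y down, z forward; pixel columns grow to the right and rows downward; lengths in m; the calibration is good to about 2 mm. A picture is of the moment at which its call begins. There is no depth.
- manip.sign_off(): hands the job in, once; it reports no verdict.
The state is a dict: "t": time; "q": joint angles; "qd": joint speeds; "tau": joint torques, N m; "tcp_pos": TCP position; "tool_rot": TCP orientation; "force": force on the tool from outside, world axes, zero at the start; "ft_torque": the same for the moment, N m; "finger_gap": opening from 0.0 (shut) to 1.0 (fully open).
Only numpy, scipy, OpenCV 4.12 (cv2) and the standard library are available. Lean on these libraries where they do the work, as an engineer would, in place of code of your own. Each camera call takes 0.05 s, during which the arm holds its last target.

TASK

Make up the finished toy train in the channel of the display track, ready to leave towards the signal: the goods wagon, which carries the coupling pegs, in the middle, in front of it the locomotive, nose towards the signal and level with the signal post, and behind it the coach, each coupled by lowering its wire loop over the wagon's peg. Lay the long flat block of wood lengthwise and centred on top of the wagon as its load. Everything stands straight, level and midway between the kerbs, and the short block, the toy car and the glue bottle stay where they are.

Things in the scene. Friction and masses are not known exactly. Their poses are not given: they have to be found in the camera images.
- track: fixed wooden plank with inlaid sleepers and rails, 560 mm along its y axis, x = -72 to +52 mm, lying across in front of the robot. Origin: underside, on the centre line (x = 0) of the running channel at mid-length; the deck the wheels stand on is at z = 12 mm. Kerbs 6 mm above the deck at x = -50 to -42 and 42 to 50 mm border the 84 mm wide channel
- signal: small railway signal fixed on the plank's margin at one end of the track (either end), on the robot's side of the channel: 7 mm wooden post, 88 mm high, with a flat white bar across its top. It marks the end the train leaves from. Origin: foot of the post on the plank, 61 mm from the channel's centre line
- lamp: small lamp post, 84 mm high, white globe under a dark cap, fixed at the other end of the track, same side. Origin: its foot on the plank
- loco: wooden steam locomotive, 320 g. Origin: underside, mid-width; FRONT is -y: nose (cowcatcher tip) y = -87, rear of cab y = +86 mm. Solid to grasp across: x = -30 to 30, y = -64 to 86, z = 0 to 85 mm; chimney top 99. Behind the cab a level wire coupling loop at z = 20-23 mm, opening 24 wide (x), centre y = +98.5, tip +113. Coupled and centred: origin 190 mm from the wagon's, 8 mm play
- wagon: wooden open goods wagon with slats in it, 190 g, both ends alike. Origin: middle of underside, long axis y. Solid to grasp across: x = -23 to 23, y = -67 to 67, z = 0 to 48 mm (a load rests at z = 48). At each end a drawbar with an upright coupling peg, 6 mm thick, at x = 0, y = +91.5 and -91.5, top z = 35 mm
- coach: wooden passenger coach with dark roof and row of windows, 210 g, both ends alike. Origin: middle of underside, long axis y. Solid to grasp across: x = -23 to 23, y = -67 to 67, z = 0 to 66 mm. At each end a level wire coupling loop at z = 20-23 mm, opening 24 wide (x), centre at y = +80 and -80, tip 95. Coupled and centred: origin 171.5 mm from the wagon's, 8 mm play
- timber: the load: the longer and flatter of the two loose wood blocks, 42 (x) by 90 (y) by 22 (z) mm, 54 g. Origin: centre of its underside
- offcut: the other wood block, short and thick, 38 by 55 by 38 mm: not needed, stays where it is. Origin: centre of its underside
- car: wooden toy car, 64 by 120 by 51 mm: not needed, stays where it is. Origin: centre of its underside
- glue: glue bottle with a red nozzle, 161 mm high, at the back beside the wicker basket of papers (0.23 m high, fixed, close behind the middle of the track: carry things over or round it): stays where it is. Origin: centre of its underside
There are look-alikes about, which are no part of the job. What is shaped like the timber but blue is not meant.

How it is judged:
At the end, for the whole second after the job is handed in: Locomotive faces the signal, nose within 18 mm of it along the track; wagon 190 mm behind it, coach 171.5 mm behind the wagon (12 mm either way), loops over pegs; all flat on the deck, within 14 mm in line, 0.10 rad straight; long block flat on the wagon within 12 mm across, 20 along; at rest (y of signal in the frame of loco between -0.105 and -0.069 m and x of loco in the frame of track between -0.016 and 0.016 m and z of loco in the frame of track between 0.008 and 0.016 m and angle between each of loco, wagon, coach's own z axis and vertical below 0.05 rad and angle between the y axis of each of loco, wagon, coach and the y axis of track, either way round below 0.1 rad and x of wagon in the frame of track between -0.016 and 0.016 m and z of wagon in the frame of track between 0.008 and 0.016 m and x of coach in the frame of track between -0.016 and 0.016 m and z of coach in the frame of track between 0.008 and 0.016 m and y of wagon in the frame of loco between 0.178 and 0.202 m and x of wagon in the frame of loco between -0.014 and 0.014 m and x of loco in the frame of wagon between -0.014 and 0.014 m and angle between the y axis of wagon and the y axis of loco, either way round below 0.1 rad and horizontal distance between coach and wagon between 0.1595 and 0.1835 m and y of coach in the frame of loco between 0.33 and 0.39 m and x of coach in the frame of wagon between -0.014 and 0.014 m and x of wagon in the frame of coach between -0.014 and 0.014 m and angle between the y axis of coach and the y axis of wagon, either way round below 0.1 rad and x of timber in the frame of wagon between -0.012 and 0.012 m and y of timber in the frame of wagon between -0.02 and 0.02 m and z of timber in the frame of wagon between 0.044 and 0.053 m and angle between the y axis of timber and the y axis of wagon, either way round below 0.25 rad and angle between timber's own z axis and vertical below 0.08 rad and linear speed of each of loco, wagon, coach, timber below 0.01 m/s); the robot touches nothing.
It fails at once if the thick offcut is moved by more than 15 mm (distance of offcut from where it was at the start of the episode above 0.015 m).
It fails at once if the wooden car is moved by more than 15 mm (distance of car from where it was at the start of the episode above 0.015 m).
It fails at once if the glue bottle is moved by more than 15 mm (distance of glue from where it was at the start of the episode above 0.015 m).
It also fails if it takes over 152 s, if anything falls off the work surface, if the arm or the gripper's body presses on something with over 40 N, if the wrist force passes 120 N, or if a joint passes its speed limit or range.

## Working session

There is one attempt and no reset: what is moved stays moved. The work goes in short steps, Python scripts to look and compute and a tool call to move; the robot and the scene stay as the last step left them, time stands still between calls to the robot, and variables do not carry over. Pictures are saved under pics/ and viewed, and the job is handed in when it is done.

Besides the shell and the picture viewer there is one more tool, called by a JSON object that holds its "api" and its "payload", one argument or row to a line. carry_out: Moves the arm, as the interface text tells. Its arguments: {"type":"object","properties":{"commands":{"type":"array"},"force":{"type":"number"}},"required":["commands"]}

```bash
mkdir -p pics; ls; cat > h.py <<'E'
import numpy as np, cv2
from station import manip
from scipy.spatial.transform import Rotation as R
def snap(n,fn=None):
    s=manip.snapshot(n)
    if fn: cv2.imwrite('pics/'+fn+'.png',cv2.cvtColor(s['image'],cv2.COLOR_RGB2BGR))
    return s
E
python3 - <<'E'
from h import *
print(manip.sense())
for n in ['scene','top','wrist']:
    s=snap(n,n+'0'); print({k:v for k,v in s.items() if k!='image'})
    Rm=cv2.Rodrigues(np.array(s['rvec'],float))[0]; print('cam pos',-Rm.T@np.array(s['tvec']).ravel())
E
```

```text
pics
{'t': 0.0, 'q': array([-1.49747031e+00,  5.28430153e-01,  1.43391561e+00,  1.14378781e-05,
        1.18139180e+00, -1.78458830e-01]), 'qd': array([-0.00176547, -0.00108722, -0.00042738, -0.0008256 ,  0.00067723,
        0.0009632 ]), 'tau': array([-1.48861880e-03, -4.42356634e+01, -1.78024900e+01, -3.24141783e-04,
        8.19866604e-03,  1.29335486e-06]), 'tcp_pos': array([ 0.15571111, -0.60455023,  0.23035151]), 'tool_rot': array([ 0.70155411,  0.08953995, -0.70146696,  0.08802576]), 'force': array([-0.51842795, -0.11019371,  0.72865972]), 'ft_torque': array([-0.01854023,  0.04607033, -0.05747846]), 'finger_gap': 1.0011375701043694}
{'fx': 540.1062992267924, 'fy': 540.1062992267924, 'cx': 317.33405178324125, 'cy': 240.23960287721079, 'k1': -0.1499340511312704, 'rvec': array([ 2.00164462, -1.50854645,  0.58094187]), 'tvec': array([-0.07423572,  0.43911749,  1.14543467])}
cam pos [-0.39650728 -0.18005793  1.14922445]
{'fx': 570.631878483745, 'fy': 570.631878483745, 'cx': 324.01000180057923, 'cy': 241.53139715510952, 'k1': -0.10800657593531773, 'rvec': array([ 2.1762314 , -2.19463754,  0.068245  ]), 'tvec': array([0.07379616, 0.53746592, 1.49692248])}
cam pos [0.43710703 0.06326947 1.52971463]
{'fx': 388.79748749706323, 'fy': 388.79748749706323, 'cx': 317.8918552191334, 'cy': 239.28719193805063, 'k1': 0.016884802411054965, 'rvec': array([-2.31294477,  1.79257737,  0.23827301]), 'tvec': array([-0.62419024, -0.0346246 ,  0.37821555])}
cam pos [ 0.21820261 -0.5890871   0.37312643]
```

View pics/scene0.png

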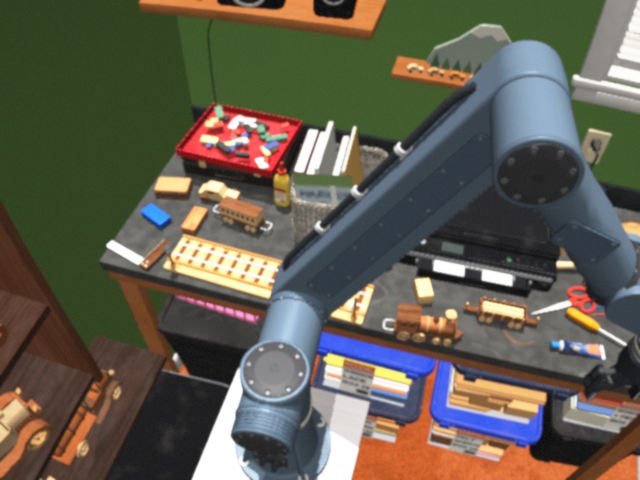

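View pics/top0.png

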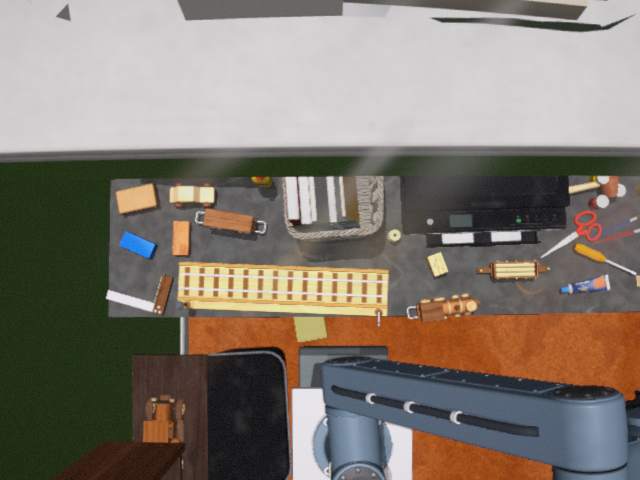

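View pics/wrist0.png

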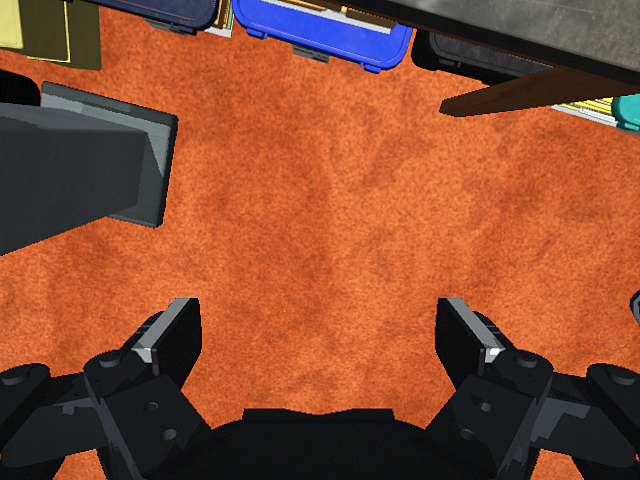

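```bash
python3 - <<'E'
import cv2
a=cv2.imread('pics/top0.png')
cv2.imwrite('pics/t0L.png',cv2.resize(a[170:330,95:295],None,fx=4,fy=3.75,interpolation=cv2.INTER_CUBIC)[:, :800])
cv2.imwrite('pics/t0R.png',cv2.resize(a[220:330,360:560],None,fx=4,fy=4,interpolation=cv2.INTER_CUBIC))
b=cv2.imread('pics/scene0.png')
cv2.imwrite('pics/s0L.png',cv2.resize(b[160:300,100:300],None,fx=4,fy=4,interpolation=cv2.INTER_CUBIC))
cv2.imwrite('pics/s0R.png',cv2.resize(b[240:380,300:560],None,fx=3,fy=3,interpolation=cv2.INTER_CUBIC))
E
```

```text
(no output)
```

View pics/t0L.png

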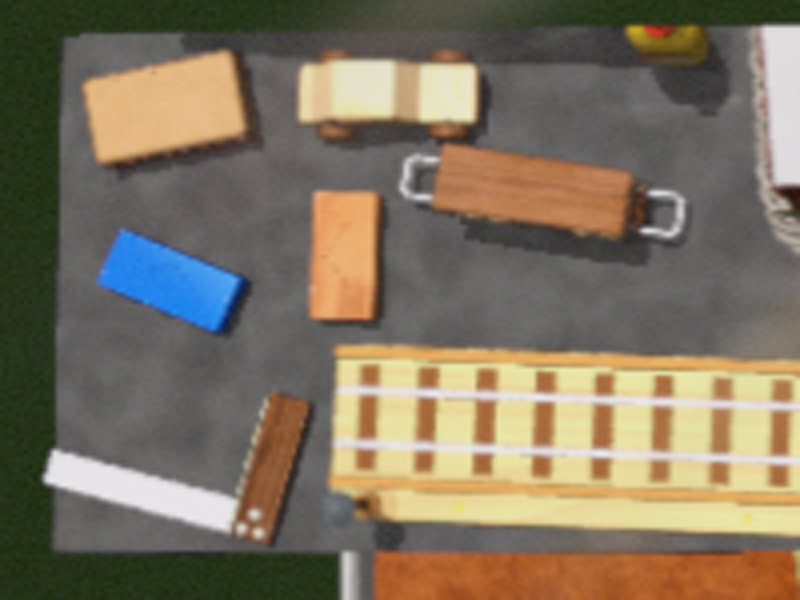

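View pics/t0R.png

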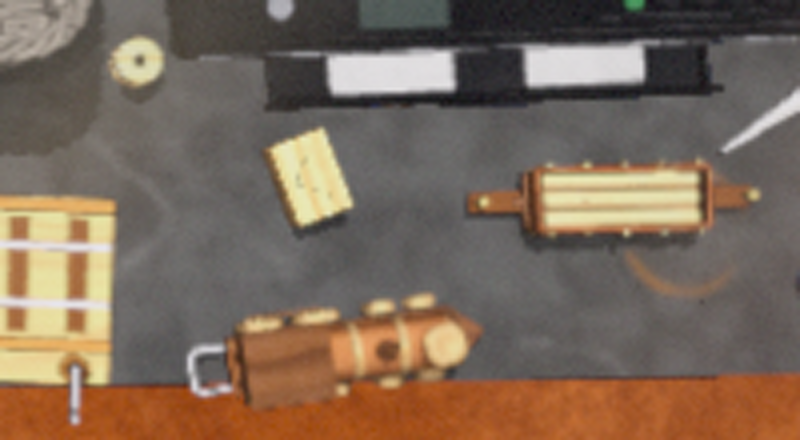

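View pics/s0L.png

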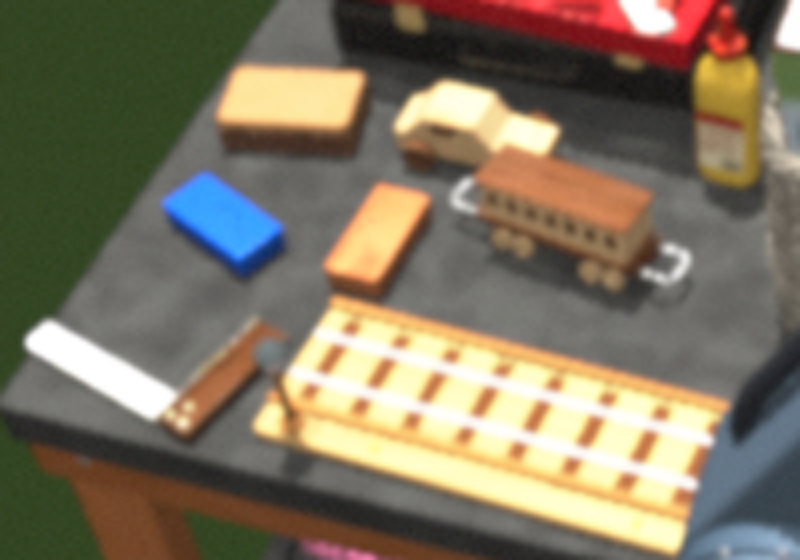

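View pics/s0R.png

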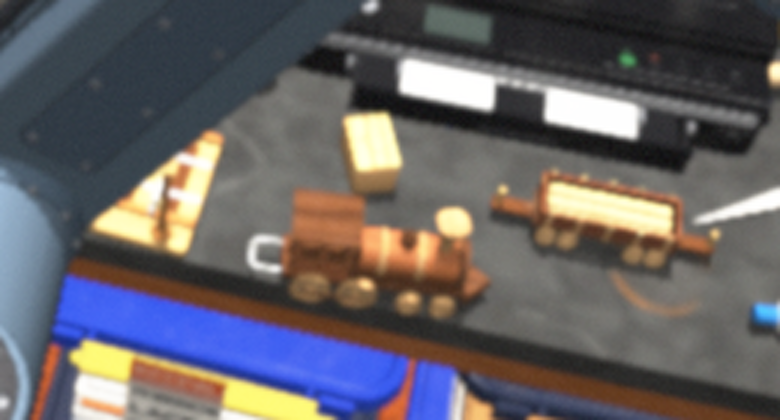

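```bash
cat >> h.py <<'E'
def cam(s):
    K=np.array([[s['fx'],0,s['cx']],[0,s['fy'],s['cy']],[0,0,1.]]);D=np.array([s['k1'],0,0,0.])
    return K,D,np.array(s['rvec'],float).reshape(3,1),np.array(s['tvec'],float).reshape(3,1)
def ray(s,uv,z):
    K,D,r,t=cam(s); uv=np.array(uv,float).reshape(-1,1,2)
    n=cv2.undistortPoints(uv,K,D).reshape(-1,2); Rm=cv2.Rodrigues(r)[0]
    d=np.c_[n,np.ones(len(n))]@Rm; c=(-Rm.T@t).ravel()
    return c+d*((z-c[2])/d[:,2])[:,None]
def proj(s,P):
    K,D,r,t=cam(s); return cv2.projectPoints(np.array(P,float).reshape(-1,1,3),r,t,K,D)[0].reshape(-1,2)
E
python3 - <<'E'
from h import *
s=snap('top')
im=s['image']; hsv=cv2.cvtColor(im,cv2.COLOR_RGB2HSV)
f=lambda n,uv,z: print(n,np.round(ray(s,uv,z),4).tolist())
f('track kerb far corners',[(179,264),(388,271)],.018)
f('track near corners plank',[(181,303),(388,316)],.012)
f('signal foot',[(378,313)],.012)
f('signal bar',[(379,310),(379,325)],.1)
f('coach roof ends',[(204,215),(253,226)],.066)
f('loco cab/chimney',[(420,312),(470,305)],.085)
f('wagon pegs',[(481.5,270.5),(548.5,268.5)],.035)
f('timber',[(181,238)],.022)
f('offcut',[(438,264)],.038)
f('bigblock',[(136,199)],.03)
f('blue',[(138,245)],.022)
f('edge',[(300,318),(110,180),(108,316)],.0)
for nm,(x0,y0,x1,y1),z in [('timber',(168,215,194,262),.022),('offcut',(424,248,452,280),.038),('big',(112,180,162,218),.03),('blue',(115,228,160,262),.022),('car',(168,178,216,212),.05)]:
    sub=hsv[y0:y1,x0:x1]; m=((sub[...,1]>70)&(sub[...,2]>90)).astype(np.uint8)
    cs,_=cv2.findContours(m,0,1); c=max(cs,key=cv2.contourArea)
    P=ray(s,c.reshape(-1,2)+[x0,y0],z)[:,:2].astype(np.float32)
    r=cv2.minAreaRect(P*1000); print(nm,np.round(r[0],1),np.round(r[1],1),round(r[2],1),np.hypot(*r[0]))
E
```

```text
track kerb far corners [[0.4813, 0.457, 0.018], [0.4584, -0.0996, 0.018]]
track near corners plank [[0.3772, 0.4527, 0.012], [0.3393, -0.0986, 0.012]]
signal foot [[0.3475, -0.0722, 0.012]]
signal bar [[0.3601, -0.0669, 0.1], [0.3228, -0.0665, 0.1]]
coach roof ends [[0.6065, 0.3799, 0.066], [0.5766, 0.2521, 0.066]]
loco cab/chimney [[0.3531, -0.1721, 0.085], [0.369, -0.3001, 0.085]]
wagon pegs [[0.4569, -0.3453, 0.035], [0.46, -0.5271, 0.035]]
timber [[0.5505, 0.4511, 0.022]]
offcut [[0.4751, -0.2293, 0.038]]
bigblock [[0.6561, 0.5731, 0.03]]
blue [[0.5328, 0.5683, 0.022]]
edge [[0.3353, 0.1351, 0.0], [0.7144, 0.6582, 0.0], [0.3416, 0.6578, 0.0]]
timber [550.7 452.1] [46.9 92. ] 88.0 712.482786617022
offcut [ 476.6 -231. ] [56.9 26.1] 21.1 529.6220040265849
big [658.5 573.9] [ 66.  107.7] 11.7 873.4649981157265
blue [534.2 571.4] [95.2 46.2] 66.2 782.2031807647326
car [663.4 434.1] [80.2 61.2] 89.3 792.7826019855336
```

```bash
cat >> h.py <<'E'
def move(p,yaw,show=True,st=None):
    """target TCP p, tool pointing down, tool y axis at angle yaw (world) ; prints per-row units from sensed pose"""
    st=st or manip.sense(); R0=R.from_quat(st['tool_rot'])
    x=np.array([0,0,-1.]);y=np.array([np.cos(yaw),np.sin(yaw),0]);z=np.cross(x,y)
    R1=R.from_matrix(np.c_[x,y,z]); d=R0.inv().apply(np.array(p)-st['tcp_pos'])/.025
    rv=np.degrees((R0.inv()*R1).as_rotvec())/5
    n=max(np.linalg.norm(d)*25/50,np.linalg.norm(rv)*5/8.59)
    print('shift',np.round(d,2).tolist(),'turn',np.round(rv,2).tolist(),'rows>=',round(n,2)); return d,rv
def yaw():
    st=manip.sense(); m=R.from_quat(st['tool_rot']).as_matrix(); return np.arctan2(m[1,1],m[0,1]),m,st
E
python3 - <<'E'
from h import *
y,m,st=yaw(); print(y,m.round(3))
move([.43,-.43,.26],np.pi+0.0)
move([.43,-.43,.26],0.0)
s=snap('wrist'); K,D,r,t=cam(s); Rm=cv2.Rodrigues(r)[0]; M=R.from_quat(st['tool_rot']).as_matrix()
print('cam in tool', M.T@((-Rm.T@t).ravel()-st['tcp_pos']), (M.T@Rm.T).round(3))
E
```

```text
-1.3189788456111402 [[-0.     0.249 -0.968]
 [ 0.001 -0.968 -0.249]
 [-1.    -0.001 -0.   ]]
shift [-1.16, -4.04, -12.37] turn [20.89, 0.01, 0.01] rows>= 12.16
shift [-1.16, -4.04, -12.37] turn [-15.11, -0.01, 0.01] rows>= 8.8
cam in tool [-0.14267297  0.00025153 -0.06444863] [[-0.    -0.259  0.966]
 [ 1.     0.     0.   ]
 [-0.     0.966  0.259]]
```

{"api": "carry_out", "payload": {
  "commands": [
    [[-0.6,-2,-6.2,-7.5,0,0,85],[-0.6,-2,-6.2,-7.5,0,0,85],[-0.6,-2,-6.2,-7.5,0,0,85],[-0.6,-2,-6.2,-7.5,0,0,85],[-0.6,-2,-6.2,-7.5,0,0,85]]
  ]
}}

```text
t: 0.75
tcp_pos: [0.2959, -0.5162, 0.2466]
tool_rot: [0.635, 0.312, -0.634, 0.312]
force: [0.8, -0.2, 0.6]
finger_gap: 0.995
```

```bash
python3 - <<'E'
from h import *
print(manip.sense()['tcp_pos']);move([.43,-.43,.26],0.0)
E
```

```text
[ 0.29594207 -0.51621367  0.24664702]
shift [-0.53, 2.14, -6.0] turn [-7.52, -0.01, -0.01] rows>= 4.38
```

{"api": "carry_out", "payload": {
  "commands": [
    [[-0.5,2.1,-6.0,-7.5,0,0,85],[-0.5,2.1,-6.0,-7.5,0,0,85],[-0.5,2.1,-6.0,-7.5,0,0,85],[-0.5,2.1,-6.0,-7.5,0,0,85],[-0.5,2.1,-6.0,-7.5,0,0,85]]
  ]
}}

```text
t: 1.25
tcp_pos: [0.4294, -0.4306, 0.259]
tool_rot: [0.501, 0.499, -0.5, 0.5]
force: [-0.6, -0.1, -0.5]
finger_gap: 0.992
```

```bash
python3 - <<'E'
from h import *
print(manip.sense()['tcp_pos'])
s=snap('wrist','w1'); s=snap('top','top1')
a=cv2.imread('pics/top1.png'); cv2.imwrite('pics/top1c.png',cv2.resize(a[160:340,100:400],None,fx=2.6,fy=2.6))
E
```

```text
[ 0.42944827 -0.43058334  0.25895825]
```

View pics/w1.png

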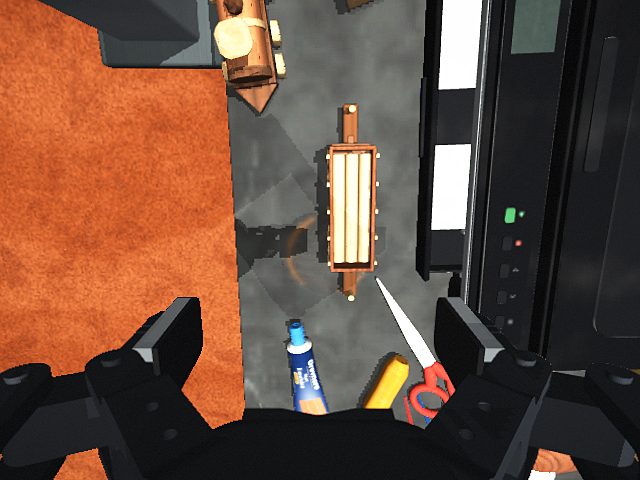

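View pics/top1.png

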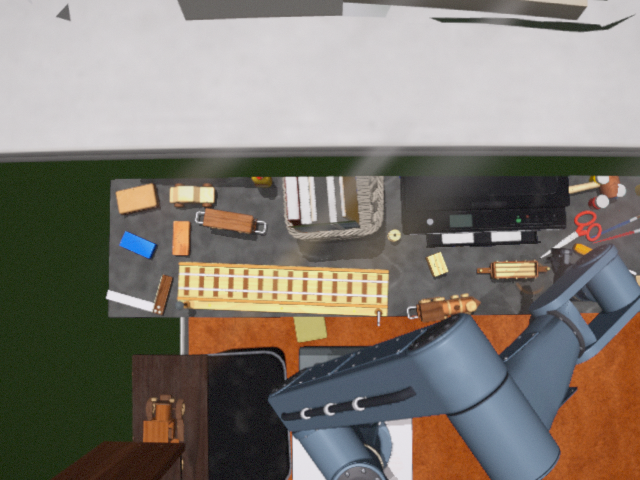

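```bash
python3 - <<'E'
from h import *
s=snap('wrist')
p=ray(s,[(351,107),(351,297)],.035); print(p, p.mean(0), np.linalg.norm(p[0]-p[1]), np.arctan2(*( (p[0]-p[1])[:2])))
p=ray(s,[(331,146),(376,146),(331,270),(376,270)],.048); print(p,p.mean(0))
st=manip.sense(); print(proj(s,[st['tcp_pos']]))
E
```

```text
[[ 0.45715256 -0.3431625   0.035     ]
 [ 0.45968378 -0.52608398  0.035     ]] [ 0.45841817 -0.43462324  0.035     ] 0.1829389943641242 -0.013836875301170266
[[ 0.43891274 -0.37643247  0.048     ]
 [ 0.47864065 -0.37679599  0.048     ]
 [ 0.43895506 -0.49231495  0.048     ]
 [ 0.4821856  -0.49265958  0.048     ]] [ 0.45967351 -0.43455075  0.048     ]
[[318.88957027 304.81243775]]
```

```bash
python3 - <<'E'
from h import *
move([.4585,-.4347,.012],0.014)
E
```

```text
shift [9.87, 1.25, 0.09] turn [-0.28, -0.0, 0.0] rows>= 4.97
```

{"api": "carry_out", "payload": {
  "commands": [
    [[1.5,1.2,0.1,-0.3,0,0,85],[3.5,1.2,0.1,-0.3,0,0,85],[5.5,1.2,0.1,-0.3,0,0,85],[7,1.2,0.1,-0.3,0,0,85],[8,1.2,0.1,-0.3,0,0,85]]
  ]
}}

```text
t: 1.9
tcp_pos: [0.4554, -0.4343, 0.0553]
tool_rot: [0.497, 0.505, -0.496, 0.502]
force: [-0.9, 0.4, 0.5]
finger_gap: 0.992
```

```bash
python3 - <<'E'
from h import *
print(manip.sense()['tcp_pos']);move([.4585,-.4347,.012],0.014)
E
```

```text
[ 0.45543157 -0.43430862  0.0553109 ]
shift [1.73, 0.13, 0.02] turn [-0.01, -0.05, 0.03] rows>= 0.87
```

{"api": "carry_out", "payload": {
  "commands": [
    [[1.0,0.13,0,0,0,0,85],[1.7,0.13,0,0,0,0,85],[1.7,0.13,0,0,0,0,40],[1.7,0.13,0,0,0,0,40],[1.7,0.13,0,0,0,0,40]]
  ],
  "force": 30
}}

```text
t: 2.4
tcp_pos: [0.4609, -0.4364, 0.0177]
tool_rot: [0.496, 0.503, -0.496, 0.505]
force: [1.4, -0.3, -1.4]
finger_gap: 0.532
```

{"api": "carry_out", "payload": {
  "commands": [
    [[0,0,0,0,0,0,40],[0,0,0,0,0,0,40],[0,0,0,0,0,0,40],[-0.5,0,0,0,0,0,40],[-1,0,0,0,0,0,40]]
  ],
  "force": 30
}}

```text
t: 2.9
tcp_pos: [0.4601, -0.4346, 0.0416]
tool_rot: [0.496, 0.505, -0.496, 0.503]
force: [0.2, 0.1, -2.1]
finger_gap: 0.533
```

```bash
python3 - <<'E'
from h import *
st=manip.sense();print(st['tcp_pos'],st['finger_gap'],st['force'])
s=snap('wrist','w2')
E
```

```text
[ 0.46008337 -0.43458995  0.04161818] 0.5330321173455684 [ 0.23581551  0.1123875  -2.09927847]
```

View pics/w2.png

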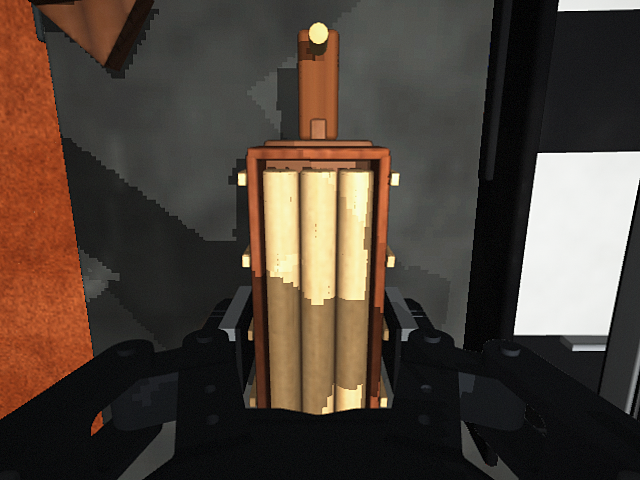

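```bash
python3 - <<'E'
from h import *
s=snap('top'); im=s['image'].astype(int)
hsv=cv2.cvtColor(s['image'],cv2.COLOR_RGB2HSV)
# white rails
m=((hsv[...,1]<70)&(hsv[...,2]>170)); m[:255]=0;m[318:]=0;m[:,:170]=0;m[:,395:]=0
L=[]
for u in range(190,380):
    v=np.where(m[:,u])[0]
    if len(v)<2: continue
    a=v[v<v.mean()];b=v[v>=v.mean()]
    if len(a) and len(b) and 10<b.mean()-a.mean()<30: L.append((u,a.mean(),b.mean()))
L=np.array(L);print(len(L),L[::40])
far=ray(s,L[:,[0,1]],.0125);near=ray(s,L[:,[0,2]],.0125)
for P in(far,near,(far+near)/2):
    for k in range(2):
        c=np.polyfit(P[:,1],P[:,0],1); r=P[:,0]-np.polyval(c,P[:,1]); P=P[abs(r)<2*r.std()+1e-4]
    print(c,r.std(),np.polyval(c,[-.1,0,.18,.45]))
# plank silhouette
w=((hsv[...,1]>60)&(hsv[...,2]>150)|m); 
ends=[]
for v in range(272,300,3):
    u=np.where(w[v,150:400])[0]+150; ends.append((v,u.min(),u.max()))
print(ends)
for v,a,b in ends: print(ray(s,[(a-.5,v),(b+.5,v)],.012)[:,:2].round(4).tolist())
for u in range(200,380,30):
    vv=np.where(w[255:325,u])[0]+255; print(u,vv.min(),vv.max(),ray(s,[(u,vv.min()-.5),(u,vv.max()+.5)],.015)[:,:2].round(4).tolist())
cv2.imwrite('pics/sig.png',cv2.resize(cv2.cvtColor(s['image'],cv2.COLOR_RGB2BGR)[290:335,350:400],None,fx=12,fy=12,interpolation=cv2.INTER_NEAREST))
E
```

```text
190 [[190.         274.         288.        ]
 [230.         275.         290.        ]
 [270.         274.6        291.        ]
 [310.         279.28571429 302.42857143]
 [350.         280.         294.5       ]]
[0.04653295 0.4355791 ] 0.0017240419398473685 [0.4309258  0.4355791  0.44395503 0.45651893]
[0.04687292 0.39650016] 0.0037028021839854027 [0.39181287 0.39650016 0.40493729 0.41759297]
[0.04804746 0.4154393 ] 0.0030343211984926637 [0.41063455 0.4154393  0.42408784 0.43706066]
[(272, np.int64(179), np.int64(388)), (275, np.int64(179), np.int64(388)), (278, np.int64(161), np.int64(388)), (281, np.int64(161), np.int64(387)), (284, np.int64(160), np.int64(388)), (287, np.int64(159), np.int64(387)), (290, np.int64(178), np.int64(387)), (293, np.int64(157), np.int64(387)), (296, np.int64(177), np.int64(387)), (299, np.int64(177), np.int64(387))]
[[0.46, 0.4598], [0.4558, -0.1015]]
[[0.452, 0.4598], [0.4478, -0.1014]]
[[0.4442, 0.5088], [0.4399, -0.1013]]
[[0.4361, 0.5088], [0.4319, -0.0985]]
[[0.4281, 0.5114], [0.4239, -0.1011]]
[[0.4201, 0.5141], [0.416, -0.0983]]
[[0.4119, 0.4623], [0.4081, -0.0982]]
[[0.404, 0.5195], [0.4001, -0.0981]]
[[0.3959, 0.4649], [0.3922, -0.098]]
[[0.3879, 0.4649], [0.3842, -0.0979]]
200 262 324 [[0.4877, 0.4009], [0.3202, 0.4006]]
230 264 324 [[0.4818, 0.3202], [0.32, 0.3203]]
260 265 324 [[0.4785, 0.24], [0.3197, 0.2404]]
290 266 324 [[0.4753, 0.1601], [0.3193, 0.161]]
320 267 324 [[0.472, 0.0805], [0.3188, 0.0817]]
350 268 324 [[0.4686, 0.0009], [0.3181, 0.0025]]
```

View pics/sig.png

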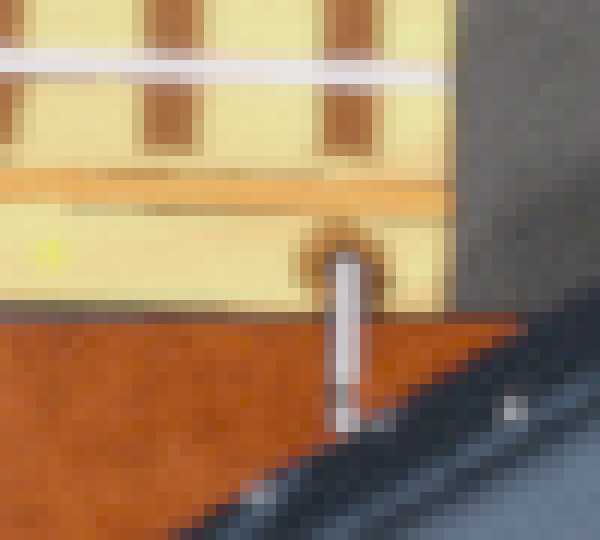

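{"api": "carry_out", "payload": {
  "commands": [
    [[-2,0,0,0,0,0,40],[-4,0,0,0,0,0,40],[-5.5,0,-1.2,0,0,0,40],[-7,0,-2.5,0,0,0,40],[-8,0,-4,0,0,0,40]]
  ]
}}

```text
t: 3.5
tcp_pos: [0.4594, -0.3355, 0.2442]
tool_rot: [0.496, 0.502, -0.496, 0.505]
force: [1.0, -0.0, -2.1]
finger_gap: 0.534
```

```bash
python3 - <<'E'
from h import *
st=manip.sense();print(st['tcp_pos'],st['finger_gap'],st['force'])
move([.43,-.02,.25],-.045)
E
```

```text
[ 0.45938974 -0.33545197  0.24420907] 0.5340286978732315 [ 1.02748195 -0.04431819 -2.12343213]
shift [-0.28, -0.99, -12.63] turn [0.69, 0.04, -0.04] rows>= 6.34
```

{"api": "carry_out", "payload": {
  "commands": [
    [[-0.1,-0.2,-2,0.2,0,0,40],[-0.1,-0.3,-4,0.3,0,0,40],[-0.2,-0.5,-6,0.4,0,0,40],[-0.2,-0.6,-8,0.5,0,0,40],[-0.3,-0.8,-10,0.7,0,0,40]]
  ]
}}

```text
t: 4.0
tcp_pos: [0.4341, -0.0846, 0.2489]
tool_rot: [0.512, 0.488, -0.511, 0.488]
force: [1.2, 0.6, -2.2]
finger_gap: 0.536
```

```bash
python3 - <<'E'
from h import *
st=manip.sense();print(st['tcp_pos'],st['finger_gap'],st['force'])
move([.43,-.02,.25],-.045)
s=snap('wrist','w3')
E
```

```text
[ 0.43413098 -0.08456997  0.24888305] 0.5355212539797168 [ 1.22683358  0.6064515  -2.15990177]
shift [-0.04, -0.28, -2.57] turn [-0.01, -0.0, -0.0] rows>= 1.29
```

View pics/w3.png

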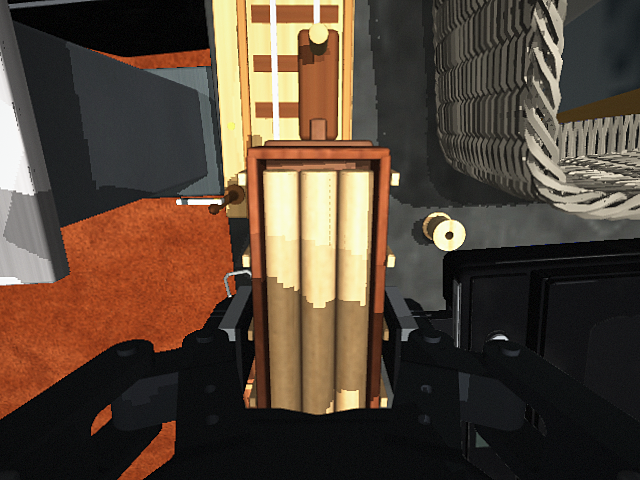

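```bash
python3 - <<'E'
import cv2
a=cv2.imread('pics/w3.png'); cv2.imwrite('pics/w3c.png',cv2.resize(a[0:220,170:370],None,fx=4,fy=2.7,interpolation=cv2.INTER_NEAREST))
E
```

```text
(no output)
```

View pics/w3c.png

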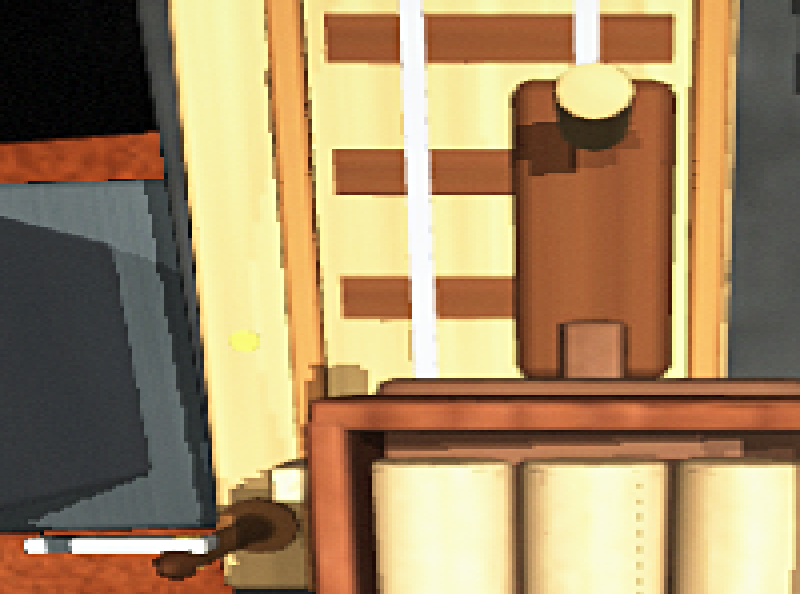

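```bash
python3 - <<'E'
from h import *
s=snap('wrist')
def P(c,z): c=np.array(c,float); return ray(s,np.c_[170+c[:,0]/4-.4,c[:,1]/2.7-.4],z)
L=P([(268,10),(299,10),(290,290),(319,290)],.018); Rr=P([(698,10),(729,10),(693,290),(726,290)],.018)
print(L.round(4)); print(Rr.round(4)); 
print('sleepers ends', P([(325,38),(672,38)],.012).round(4))
print('rails', P([(413,38),(587,38),(422,320)],.0125).round(4))
print('signal foot', P([(262,525)],.012).round(4), 'bar', P([(30,545),(212,545)],.012+.086).round(4))
E
```

```text
[[0.3664 0.1013 0.018 ]
 [0.373  0.101  0.018 ]
 [0.3631 0.0177 0.018 ]
 [0.3697 0.0174 0.018 ]]
[[0.4581 0.0973 0.018 ]
 [0.4647 0.097  0.018 ]
 [0.4549 0.0138 0.018 ]
 [0.4624 0.0135 0.018 ]]
sleepers ends [[0.3769 0.0946 0.012 ]
 [0.4526 0.0913 0.012 ]]
rails [[0.3962 0.0937 0.0125]
 [0.4341 0.092  0.0125]
 [0.3919 0.0071 0.0125]]
signal foot [[ 0.3476 -0.0621  0.012 ]] bar [[ 0.3223 -0.0548  0.098 ]
 [ 0.3569 -0.0562  0.098 ]]
```

```bash
python3 - <<'E'
from h import *
s=snap('wrist','w4'); st=manip.sense(); print(st['tcp_pos'])
import pickle; pickle.dump(s,open('w4.pkl','wb'))
a=cv2.imread('pics/w4.png'); cv2.imwrite('pics/w4c.png',cv2.resize(a[0:220,170:370],None,fx=4,fy=2.7,interpolation=cv2.INTER_NEAREST))
E
```

```text
[ 0.43341037 -0.08340032  0.24893301]
```

View pics/w4c.png

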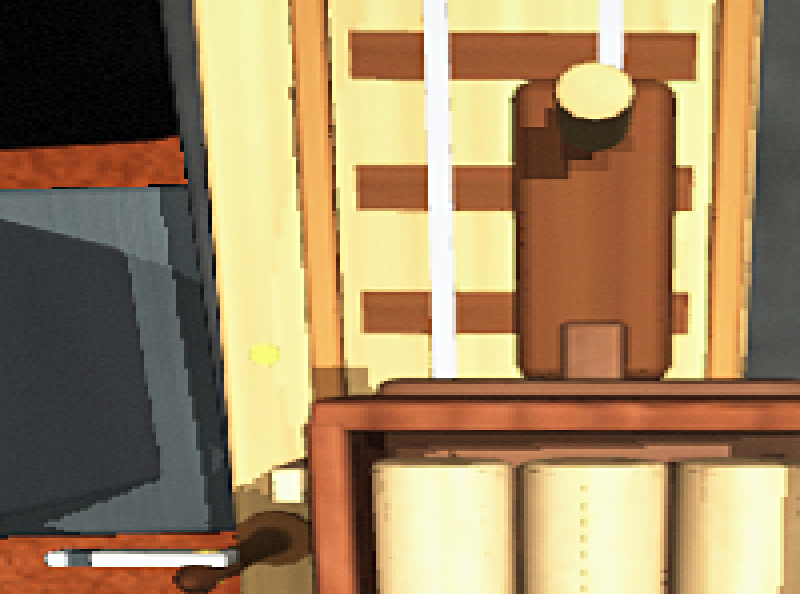

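```bash
python3 - <<'E'
from h import *
import pickle
s=pickle.load(open('w4.pkl','rb'))
g=cv2.cvtColor(s['image'],cv2.COLOR_RGB2HSV)
for v in (4,107,120):
    print(v,[(u,*s['image'][v,u]) for u in list(range(241,258))]); print([(u,*s['image'][v,u]) for u in range(344,362)])
def P(c,z): c=np.array(c,float); return ray(s,np.c_[170+c[:,0]/4-.4,c[:,1]/2.7-.4],z)
print('sleepers ends', P([(349,55),(696,55)],.012).round(4),P([(357,188),(691,188)],.012).round(4))
print('rails', P([(437,55),(611,55),(445,320)],.0125).round(4))
print('signal foot', P([(270,540)],.012).round(4), 'bar', P([(48,558),(235,558)],.012+.088).round(4))
E
```

```text
4 [(241, np.uint8(251), np.uint8(248), np.uint8(166)), (242, np.uint8(187), np.uint8(153), np.uint8(90)), (243, np.uint8(203), np.uint8(124), np.uint8(61)), (244, np.uint8(244), np.uint8(176), np.uint8(98)), (245, np.uint8(237), np.uint8(168), np.uint8(91)), (246, np.uint8(238), np.uint8(169), np.uint8(90)), (247, np.uint8(239), np.uint8(172), np.uint8(92)), (248, np.uint8(240), np.uint8(170), np.uint8(91)), (249, np.uint8(234), np.uint8(162), np.uint8(85)), (250, np.uint8(211), np.uint8(136), np.uint8(71)), (251, np.uint8(102), np.uint8(61), np.uint8(28)), (252, np.uint8(255), np.uint8(255), np.uint8(173)), (253, np.uint8(250), np.uint8(235), np.uint8(156)), (254, np.uint8(246), np.uint8(228), np.uint8(147)), (255, np.uint8(246), np.uint8(226), np.uint8(146)), (256, np.uint8(245), np.uint8(226), np.uint8(147)), (257, np.uint8(246), np.uint8(224), np.uint8(146))]
[(344, np.uint8(246), np.uint8(244), np.uint8(174)), (345, np.uint8(247), np.uint8(245), np.uint8(176)), (346, np.uint8(250), np.uint8(251), np.uint8(182)), (347, np.uint8(240), np.uint8(239), np.uint8(153)), (348, np.uint8(
[... 3886 characters left out ...]
int8(97)), (354, np.uint8(222), np.uint8(141), np.uint8(73)), (355, np.uint8(244), np.uint8(200), np.uint8(119)), (356, np.uint8(220), np.uint8(180), np.uint8(113)), (357, np.uint8(70), np.uint8(73), np.uint8(69)), (358, np.uint8(80), np.uint8(85), np.uint8(85)), (359, np.uint8(85), np.uint8(88), np.uint8(83)), (360, np.uint8(84), np.uint8(85), np.uint8(81)), (361, np.uint8(82), np.uint8(83), np.uint8(81))]
sleepers ends [[0.3825 0.0843 0.012 ]
 [0.4583 0.0813 0.012 ]] [[0.3811 0.0446 0.012 ]
 [0.4564 0.0417 0.012 ]]
rails [[0.4018 0.0834 0.0125]
 [0.4397 0.082  0.0125]
 [0.3983 0.0019 0.0125]]
signal foot [[ 0.3504 -0.0727  0.012 ]] bar [[ 0.3272 -0.0631  0.1   ]
 [ 0.3626 -0.0644  0.1   ]]
```

```bash
python3 - <<'E'
from h import *
import pickle
s=pickle.load(open('w4.pkl','rb'))
st=manip.sense(); M=R.from_quat(st['tool_rot']).as_matrix(); print(M.round(4))
p=ray(s,[(318.6,33)],.2674)[0]; print(p, M.T@(p-st['tcp_pos']))
print('post top',ray(s,[(217.1,213.7)],.1))
K,D,r,t=cam(s); print('campos',(-cv2.Rodrigues(r)[0].T@t).ravel())
move([.4258,.2015,.12],-.043)
E
```

```text
[[-1.100e-03  9.992e-01 -3.940e-02]
 [ 7.000e-04 -3.940e-02 -9.992e-01]
 [-1.000e+00 -1.100e-03 -7.000e-04]]
[0.43455076 0.01277562 0.2674    ] [-0.01840024 -0.00266891 -0.09615847]
post top [[ 0.35349277 -0.06981488  0.1       ]]
campos [ 0.43380472 -0.01600189  0.39155691]
shift [5.17, -0.75, -11.37] turn [0.04, -0.01, 0.01] rows>= 6.26
```

{"api": "carry_out", "payload": {
  "commands": [
    [[0.4,-0.2,-1.9,0,0,0,40],[0.8,-0.3,-3.8,0,0,0,40],[1.6,-0.5,-5.6,0,0,0,40],[2.4,-0.6,-7.4,0,0,0,40],[3.2,-0.7,-9.2,0,0,0,40]]
  ]
}}

```text
t: 4.65
tcp_pos: [0.429, 0.1445, 0.1683]
tool_rot: [0.512, 0.488, -0.511, 0.489]
force: [1.9, 0.7, -2.3]
finger_gap: 0.539
```

{"api": "carry_out", "payload": {
  "commands": [
    [[1,0,-1.2,0,0,0,40],[2,0,-2.1,0,0,0,40],[2,0,-2.1,0,0,0,40],[2,0,-2.1,0,0,0,40],[2,0,-2.1,0,0,0,40]]
  ]
}}

```text
t: 5.15
tcp_pos: [0.4313, 0.1953, 0.1195]
tool_rot: [0.512, 0.488, -0.511, 0.489]
force: [0.1, -0.5, -1.6]
finger_gap: 0.535
```

```bash
python3 - <<'E'
from h import *
st=manip.sense();print(st['tcp_pos'],st['finger_gap'],st['force'])
move([.4258,.200,.030],-.043)
s=snap('wrist','w5')
E
```

```text
[0.43130298 0.19528109 0.11946687] 0.5353954858721179 [ 0.06159487 -0.52157683 -1.55907048]
shift [3.58, -0.23, -0.18] turn [-0.04, -0.0, -0.02] rows>= 1.8
```

View pics/w5.png

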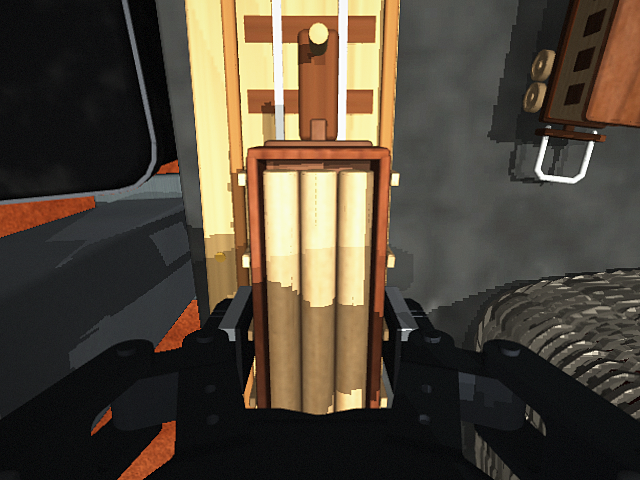

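{"api": "carry_out", "payload": {
  "commands": [
    [[1,-0.2,-0.2,0,0,0,40],[2,-0.2,-0.2,0,0,0,40],[3,-0.2,-0.2,0,0,0,40],[3.3,-0.2,-0.2,0,0,0,40],[3.3,-0.2,-0.2,0,0,0,40]]
  ]
}}

```text
t: 5.7
tcp_pos: [0.4256, 0.2008, 0.0362]
tool_rot: [-0.511, -0.488, 0.512, -0.488]
force: [-0.4, -0.1, -2.9]
finger_gap: 0.532
```

```bash
python3 - <<'E'
from h import *
st=manip.sense();print(st['tcp_pos'],st['finger_gap'],st['force'])
move([.4258,.200,.0285],-.043)
s=snap('wrist','w6')
st=manip.sense();print(st['tcp_pos'],st['finger_gap'],st['force'])
E
```

```text
[0.42562852 0.20075689 0.03623496] 0.5317548705069141 [-0.43456517 -0.09233332 -2.89019462]
shift [0.31, 0.01, 0.03] turn [-0.04, 0.0, 0.01] rows>= 0.16
[0.42608784 0.20102819 0.03687543] 0.5342468911525331 [ 0.39458753  0.03217151 -2.06662407]
```

View pics/w6.png

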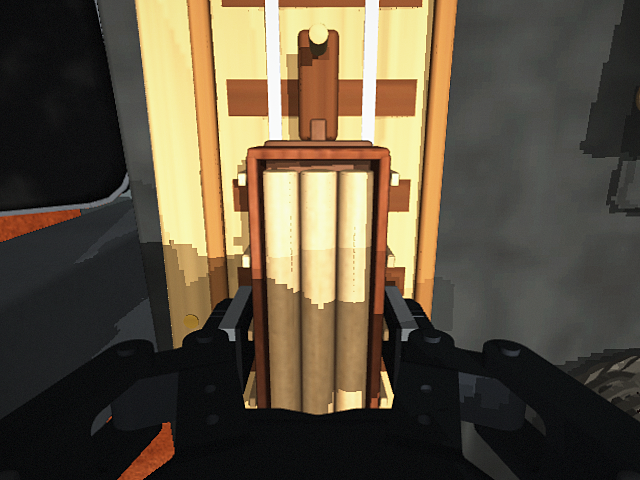

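{"api": "carry_out", "payload": {
  "commands": [
    [[0.1,0.05,0.03,0,0,0,40],[0.2,0.05,0.03,0,0,0,40],[0.3,0.05,0.03,0,0,0,40],[0.3,0.05,0.03,0,0,0,40],[0.3,0.05,0.03,0,0,0,40]]
  ]
}}

```text
t: 6.25
tcp_pos: [0.4273, 0.2008, 0.0295]
tool_rot: [0.512, 0.488, -0.511, 0.489]
force: [-0.1, -1.2, 5.7]
finger_gap: 0.53
```

{"api": "carry_out", "payload": {
  "commands": [
    [[0,0,0,0,0,0,85],[0,0,0,0,0,0,85],[0,0,0,0,0,0,85],[0,0,0,0,0,0,85],[-1,0,0,0,0,0,85]]
  ]
}}

```text
t: 6.75
tcp_pos: [0.4247, 0.2003, 0.0519]
tool_rot: [-0.509, -0.49, 0.513, -0.487]
force: [-0.5, -0.4, 1.0]
finger_gap: 0.994
```

```bash
python3 - <<'E'
from h import *
st=manip.sense();print(st['tcp_pos'],st['finger_gap'],st['force'],st['q'])
# loco estimate from top
s=snap('top','top2'); 
a=cv2.cvtColor(s['image'],cv2.COLOR_RGB2BGR)[280:335,395:495]; cv2.imwrite('pics/loco.png',cv2.resize(a,None,fx=8,fy=8,interpolation=cv2.INTER_CUBIC))
E
```

```text
[0.42471353 0.20027578 0.05188875] 0.9939117006115715 [-0.5145805  -0.39858672  1.03553497] [2.01970923e-01 6.47384226e-01 1.95436280e+00 4.55757255e-05
 5.46012439e-01 2.47072718e-01]
```

View pics/loco.png

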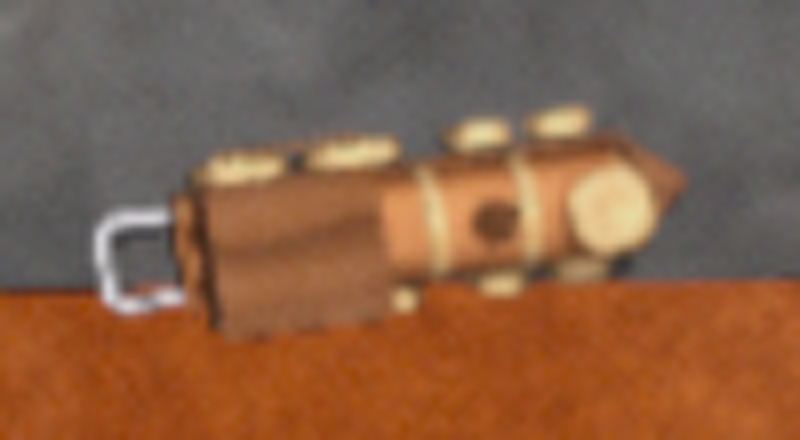

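```bash
python3 - <<'E'
from h import *
s=snap('top')
f=lambda c,z: ray(s,[(395+c[0]/8-.4,280+c[1]/8-.4)],z)[0]
tip=f((97,262),.0215); nose=f((685,183),.02); ch=f((612,210),.099); cab=(f((200,258),.085)+f((392,245),.085))/2
print(tip,nose,np.linalg.norm(tip-nose)); d=(tip-nose)/np.linalg.norm(tip-nose); print(nose+d*.087, tip-d*.113, np.arctan2(-d[0],d[1]),ch,cab)
move([.40,-.02,.27],0)
move([.37,-.15,.27],.1)
E
```

```text
[ 0.34889482 -0.14721782  0.0215    ] [ 0.37224857 -0.34408028  0.02      ] 0.198248526241852
[ 0.36199994 -0.25768855  0.02065826] [ 0.36220626 -0.25942777  0.02064501] 0.11807791489661583 [ 0.36751686 -0.29932256  0.099     ] [ 0.35511856 -0.20162924  0.085     ]
shift [-8.6, -0.68, 8.88] turn [-0.51, -0.01, -0.04] rows>= 6.19
shift [-8.61, -1.65, 14.12] turn [-1.66, -0.01, -0.04] rows>= 8.31
```

{"api": "carry_out", "payload": {
  "commands": [
    [[-2,0,0,0,0,0,85],[-4,0,0,0,0,0,85],[-6,0,0,0,0,0,85],[-7,-0.2,1.6,-0.3,0,0,85],[-8,-0.4,3.4,-0.5,0,0,85]]
  ]
}}

```text
t: 7.35
tcp_pos: [0.4133, 0.1177, 0.2544]
tool_rot: [0.5, 0.5, -0.498, 0.502]
force: [0.7, -0.2, 0.7]
finger_gap: 0.991
```

```bash
python3 - <<'E'
from h import *
print(manip.sense()['tcp_pos']); move([.362,-.24,.27],.118)
s=snap('wrist','w7')
import pickle; pickle.dump(s,open('w7.pkl','wb'))
E
```

```text
[0.41327308 0.11771066 0.25440347]
shift [-0.63, -2.1, 14.3] turn [-1.31, 0.0, -0.03] rows>= 7.23
```

View pics/w7.png

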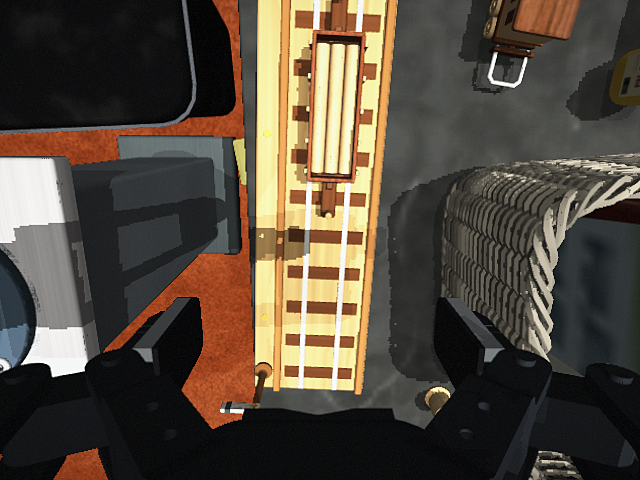

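```bash
python3 - <<'E'
from h import *
import pickle
s=pickle.load(open('w7.pkl','rb'))
peg=ray(s,[(327.5,212)],.047)[0]; sg=ray(s,[(264,371)],.012)[0]
r1=ray(s,[(308,200),(302,385),(348,200),(335,385)],.0125)
end=ray(s,[(255,389),(361,393)],.012)
e=np.array([.043,.999,0]);print(peg,sg,(peg-sg)@e); print(r1,end, (end-sg)@e)
E
```

```text
[0.42168203 0.11459785 0.047     ] [ 0.35302251 -0.07421202  0.012     ] 0.19157341367197253
[[ 0.40309091  0.11998874  0.0125    ]
 [ 0.3956529  -0.09186923  0.0125    ]
 [ 0.44296877  0.12011042  0.0125    ]
 [ 0.43312532 -0.09179838  0.0125    ]] [[ 0.34206347 -0.09746747  0.012     ]
 [ 0.46304152 -0.10254491  0.012     ]] [-0.02370343 -0.02357374]
```

{"api": "carry_out", "payload": {
  "commands": [
    [[-0.1,-0.3,2,-0.3,0,0,85],[-0.2,-0.6,4,-0.5,0,0,85],[-0.3,-0.9,6,-0.7,0,0,85],[-0.4,-1.2,8,-0.9,0,0,85],[-0.5,-1.5,10,-1.1,0,0,85]]
  ]
}}

```text
t: 7.9
tcp_pos: [0.3748, -0.1307, 0.265]
tool_rot: [0.476, 0.523, -0.476, 0.523]
force: [0.6, 0.9, -1.2]
finger_gap: 0.997
```

```bash
python3 - <<'E'
from h import *
print(manip.sense()['tcp_pos']); move([.362,-.255,.25],.118)
E
```

```text
[ 0.37477989 -0.13072408  0.26500165]
shift [0.6, -0.98, 4.9] turn [-0.26, -0.0, -0.0] rows>= 2.52
```

{"api": "carry_out", "payload": {
  "commands": [
    [[0.2,-0.3,1.6,-0.2,0,0,85],[0.4,-0.6,3.2,-0.2,0,0,85],[0.6,-0.9,4.6,-0.2,0,0,85],[0.6,-0.9,4.6,-0.2,0,0,85],[0.6,-0.9,4.6,-0.2,0,0,85]]
  ]
}}

```text
t: 8.4
tcp_pos: [0.3635, -0.2458, 0.2494]
tool_rot: [0.472, 0.528, -0.472, 0.526]
force: [-0.1, 0.6, -0.5]
finger_gap: 0.995
```

```bash
python3 - <<'E'
from h import *
s=snap('wrist'); 
s=snap('wrist','w8');print(manip.sense()['tcp_pos'])
import pickle; pickle.dump(s,open('w8.pkl','wb'))
E
```

```text
[ 0.36368822 -0.24438755  0.24980599]
```

View pics/w8.png

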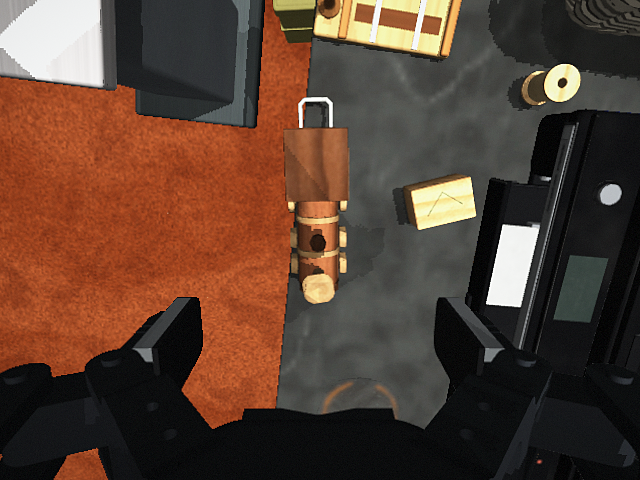

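```bash
python3 - <<'E'
from h import *
import pickle
s=pickle.load(open('w8.pkl','rb'))
tip=ray(s,[(315.5,97)],.023)[0]; ch=ray(s,[(318.3,289)],.099)[0]; 
cb=ray(s,[(285.5,129),(348,128),(286,201),(350,201)],.085)
d=tip-ch; d[2]=0; L=np.linalg.norm(d); d/=L; print(tip,ch,L,np.arctan2(-d[0],d[1]),'origin',tip-.113*d); print(cb)
c=cb.mean(0); d=(cb[:2].mean(0)-cb[2:].mean(0)); print(c,np.arctan2(-d[0],d[1]))
y,m,st=yaw(); print(y,st['tcp_pos'])
E
```

```text
[ 0.34924432 -0.14769685  0.023     ] [ 0.36885409 -0.29946842  0.099     ] 0.15303317066840225 0.1284938898305896 origin [ 0.36372421 -0.25976528  0.023     ]
[[ 0.33017351 -0.17847886  0.085     ]
 [ 0.37726601 -0.17246715  0.085     ]
 [ 0.33550897 -0.23335441  0.085     ]
 [ 0.38620109 -0.22766002  0.085     ]]
[ 0.35728739 -0.20299011  0.085     ] 0.12893237214434022
0.11261255671707085 [ 0.36368822 -0.24438755  0.24980599]
```

```bash
python3 - <<'E'
from h import *
move([.3601,-.2347,.12],.123);move([.3601,-.2347,.032],.123)
E
```

```text
shift [5.19, -0.09, -0.39] turn [-0.12, -0.02, 0.01] rows>= 2.6
shift [8.71, -0.09, -0.39] turn [-0.12, -0.02, 0.01] rows>= 4.36
```

{"api": "carry_out", "payload": {
  "commands": [
    [[1.5,-0.1,-0.4,-0.1,0,0,85],[3,-0.1,-0.4,-0.1,0,0,85],[4.5,-0.1,-0.4,-0.1,0,0,85],[5.5,-0.1,-0.4,-0.1,0,0,85],[5.5,-0.1,-0.4,-0.1,0,0,85]]
  ]
}}

```text
t: 9.0
tcp_pos: [0.3591, -0.233, 0.1106]
tool_rot: [0.469, 0.532, -0.468, 0.527]
force: [0.4, 0.6, 0.8]
finger_gap: 0.997
```

```bash
python3 - <<'E'
from h import *
s=snap('wrist','w9');st=manip.sense();print(st['tcp_pos'],st['force'])
move([.3601,-.2347,.032],.123)
E
```

```text
[ 0.35999176 -0.23408661  0.11206491] [ 0.42116065 -0.04065207  0.03163734]
shift [3.2, 0.01, 0.04] turn [-0.0, -0.04, 0.03] rows>= 1.6
```

View pics/w9.png

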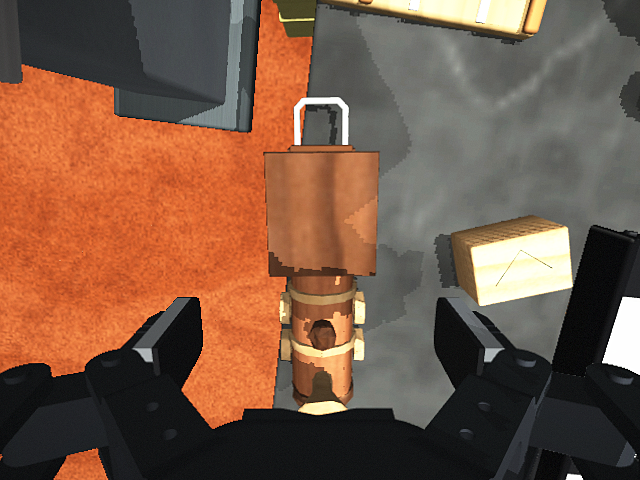

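{"api": "carry_out", "payload": {
  "commands": [
    [[1,0,-0.6,0,0,0,85],[2,0,-0.6,0,0,0,85],[3,0,-0.6,0,0,0,85],[3.2,0,-0.6,0,0,0,85],[3.2,0,-0.6,0,0,0,85]]
  ]
}}

```text
t: 9.55
tcp_pos: [0.3593, -0.2213, 0.0335]
tool_rot: [0.469, 0.529, -0.469, 0.53]
force: [0.7, 0.8, 0.4]
finger_gap: 0.994
```

{"api": "carry_out", "payload": {
  "commands": [
    [[0,0,0,0,0,0,40],[0,0,0,0,0,0,40],[0,0,0,0,0,0,40],[0,0,0,0,0,0,40],[0,0,0,0,0,0,40]]
  ],
  "force": 70
}}

```text
t: 10.05
tcp_pos: [0.3595, -0.2219, 0.0343]
tool_rot: [0.469, 0.528, -0.469, 0.531]
force: [0.6, 0.2, 6.7]
finger_gap: 0.692
```

{"api": "carry_out", "payload": {
  "commands": [
    [[0,0,0,0,0,0,40],[-0.3,0,0,0,0,0,40],[-0.6,0,0,0,0,0,40],[-1,0,0,0,0,0,40],[-1,0,0,0,0,0,40]]
  ],
  "force": 70
}}

```text
t: 10.55
tcp_pos: [0.3592, -0.2217, 0.0592]
tool_rot: [0.469, 0.528, -0.469, 0.53]
force: [0.2, 0.7, -2.3]
finger_gap: 0.689
```

```bash
python3 - <<'E'
from h import *
s=snap('wrist','w10');st=manip.sense();print(st['tcp_pos'],st['force'],st['ft_torque'])
E
```

```text
[ 0.35902222 -0.22154216  0.05867181] [-0.1968219   0.14957452 -2.51649227] [ 0.16144918 -0.00283859  0.0150222 ]
```

View pics/w10.png

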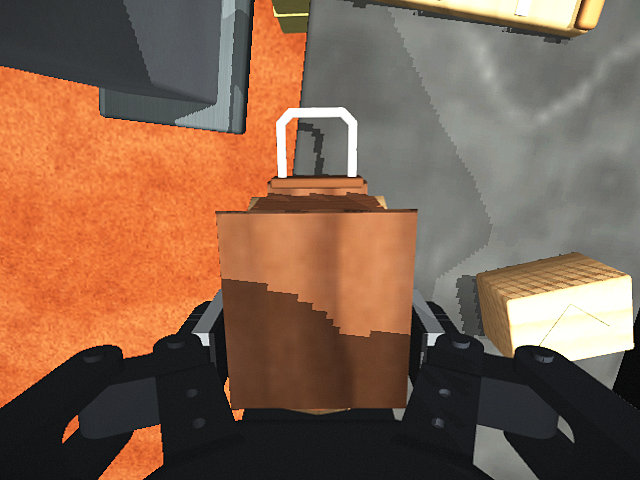

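{"api": "carry_out", "payload": {
  "commands": [
    [[-1.5,0,0,0,0,0,40],[-3,0,0,0,0,0,40],[-4.5,0,0,0,0,0,40],[-5.5,0,0,0,0,0,40],[-5.5,0,0,0,0,0,40]]
  ]
}}

```text
t: 11.1
tcp_pos: [0.3601, -0.2226, 0.198]
tool_rot: [0.469, 0.527, -0.469, 0.532]
force: [0.3, -1.0, -2.8]
finger_gap: 0.694
```

```bash
python3 - <<'E'
from h import *
s=snap('wrist','w11');st=manip.sense();print(st['tcp_pos'],st['force'],st['ft_torque'])
s=snap('scene','s11')
a=cv2.imread('pics/s11.png'); cv2.imwrite('pics/s11c.png',cv2.resize(a[220:380,350:510],None,fx=3.7,fy=3.7))
move([.4194,.0525,.18],-.043)
E
```

```text
[ 0.35910442 -0.22158359  0.19624   ] [ 1.1455645  -0.12831517 -1.99856443] [ 0.07949529  0.04949192 -0.03364311]
shift [0.6, 3.74, -10.56] turn [1.88, -0.0, 0.0] rows>= 5.61
```

View pics/s11c.png

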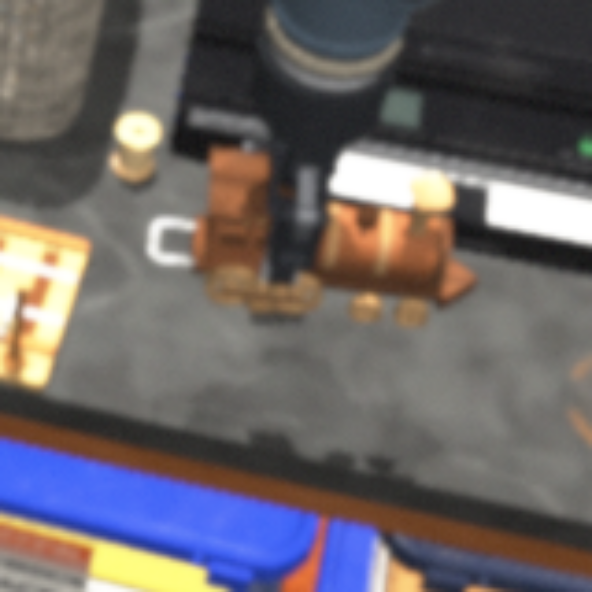

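{"api": "carry_out", "payload": {
  "commands": [
    [[0,0.6,-1.7,0.3,0,0,40],[0,1.2,-3.4,0.6,0,0,40],[0,1.8,-5.1,0.9,0,0,40],[0,2.4,-6.8,1.2,0,0,40],[0,3,-8.5,1.6,0,0,40]]
  ]
}}

```text
t: 11.7
tcp_pos: [0.4061, 0.0008, 0.1933]
tool_rot: [-0.504, -0.496, 0.506, -0.493]
force: [1.5, -1.2, -2.9]
finger_gap: 0.697
```

```bash
python3 - <<'E'
from h import *
st=manip.sense();print(st['tcp_pos'],st['force'],st['ft_torque'])
move([.4194,.0525,.12],-.043)
E
```

```text
[0.40611824 0.00083096 0.19330396] [ 1.50160354 -1.23745521 -2.86706581] [ 0.09462418 -0.05391899 -0.03742267]
shift [2.93, 0.5, -2.07] turn [0.25, -0.01, 0.05] rows>= 1.81
```

{"api": "carry_out", "payload": {
  "commands": [
    [[0,0.4,-1.5,0.2,0,0,40],[1.2,0.4,-1.9,0.2,0,0,40],[2.4,0.4,-1.9,0.2,0,0,40],[2.8,0.4,-1.9,0.2,0,0,40],[2.8,0.4,-1.9,0.2,0,0,40]]
  ]
}}

```text
t: 12.2
tcp_pos: [0.4155, 0.0468, 0.1222]
tool_rot: [-0.507, -0.493, 0.511, -0.488]
force: [-0.1, -1.3, -3.0]
finger_gap: 0.697
```

```bash
python3 - <<'E'
from h import *
s=snap('wrist'); s=snap('wrist','w12');st=manip.sense();print(st['tcp_pos'],st['force'],st['ft_torque'])
import pickle; pickle.dump(s,open('w12.pkl','wb'))
move([.4194,.0525,.12],-.043)
E
```

```text
[0.4175245  0.04619674 0.12416148] [ 0.37513178  1.0201568  -2.888139  ] [ 0.06429517 -0.03555144  0.04886426]
shift [0.17, 0.07, -0.25] turn [0.08, -0.01, 0.04] rows>= 0.16
```

View pics/w12.png

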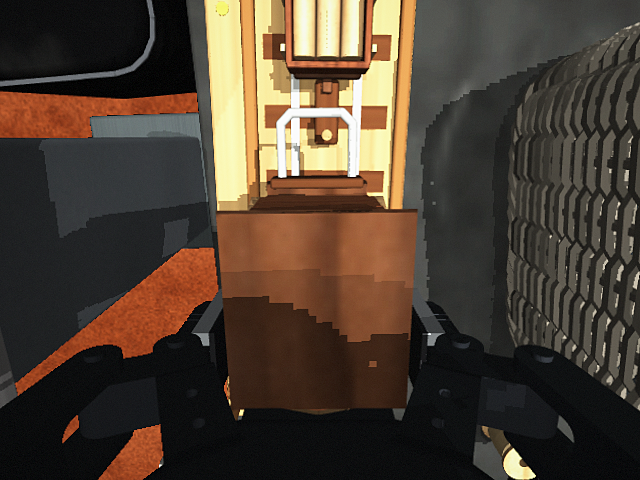

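```bash
python3 - <<'E'
from h import *
import pickle
s=pickle.load(open('w12.pkl','rb')); y,M,st=yaw()
peg=ray(s,[(326.5,134.5)],.047)[0]; L=ray(s,[(317,107),(278,150),(357,150)],.1115)
print(peg,L, L[0]-np.array([0.043,.999,0])*.0145)
K,D,r,t=cam(s); c=(-cv2.Rodrigues(r)[0].T@t).ravel(); print('cam',c, M.T@(c-st['tcp_pos']))
d=M.T@(peg-L[0]); print('peg - looptip in tool (mm)',d*1000, 'yaw',y)
E
```

```text
[0.42230905 0.11139901 0.047     ] [[0.41805958 0.12141833 0.1115    ]
 [0.40238308 0.10621369 0.1115    ]
 [0.43295042 0.10511955 0.1115    ]] [0.41743608 0.10693283 0.1115    ]
cam [0.41899435 0.11115265 0.26600053] [-0.14180614 -0.001354   -0.06503023]
peg - looptip in tool (mm) [64.48030679  4.81986423  9.88704617] yaw -0.03640590803520612
```

{"api": "carry_out", "payload": {
  "commands": [
    [[0.5,0.13,-0.2,0.08,0,0,40],[1,0.13,-0.2,0.08,0,0,40],[1.8,0.13,-0.2,0.08,0,0,40],[1.8,0.13,-0.2,0.08,0,0,40],[1.8,0.13,-0.2,0.08,0,0,40]]
  ]
}}

```text
t: 12.8
tcp_pos: [0.422, 0.0508, 0.0806]
tool_rot: [0.511, 0.489, -0.511, 0.489]
force: [-0.1, 0.6, -2.2]
finger_gap: 0.691
```

```bash
python3 - <<'E'
from h import *
s=snap('wrist'); s=snap('wrist','w13');y,M,st=yaw();print(y,st['tcp_pos'],st['force'],st['ft_torque'])
import pickle; pickle.dump(s,open('w13.pkl','wb'))
a=cv2.imread('pics/w13.png'); cv2.imwrite('pics/w13c.png',cv2.resize(a[0:240,200:440],None,fx=2.5,fy=2.5))
E
```

```text
-0.043403835382314446 [0.42250708 0.05078199 0.08111923] [ 0.69313461  0.10604352 -3.53725013] [ 0.12199961 -0.06470169 -0.02507756]
```

View pics/w13c.png

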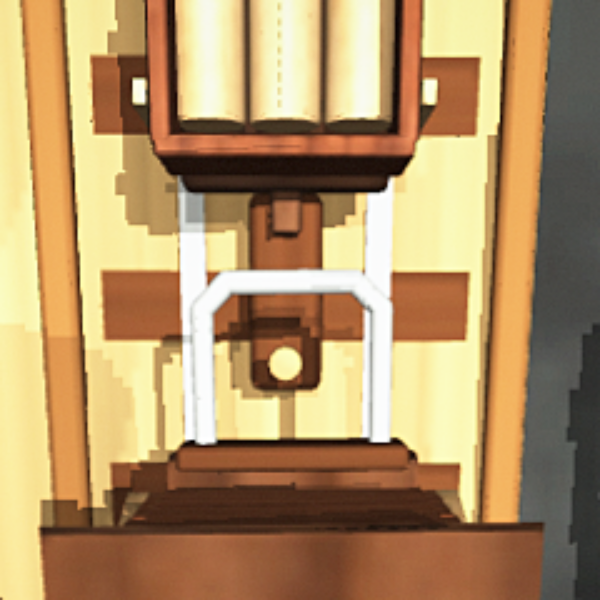

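{"api": "carry_out", "payload": {
  "commands": [
    [[0.4,-0.04,0,0,0,0,40],[0.8,-0.04,0,0,0,0,40],[1.1,-0.04,0,0,0,0,40],[1.3,-0.04,0,0,0,0,40],[1.3,-0.04,0,0,0,0,40]]
  ]
}}

```text
t: 13.4
tcp_pos: [0.4205, 0.051, 0.0472]
tool_rot: [-0.51, -0.489, 0.511, -0.489]
force: [0.4, -0.1, -2.0]
finger_gap: 0.694
```

```bash
python3 - <<'E'
from h import *
s=snap('wrist'); s=snap('wrist','w14');y,M,st=yaw();print(y,st['tcp_pos'],st['force'],st['ft_torque'])
a=cv2.imread('pics/w14.png'); cv2.imwrite('pics/w14c.png',cv2.resize(a[0:240,200:440],None,fx=2.5,fy=2.5))
E
```

```text
-0.043139018127050795 [0.42082539 0.05104297 0.04768459] [ 0.83056303  0.3161638  -2.82683998] [ 0.09809233 -0.01818745  0.04418343]
```

View pics/w14c.png

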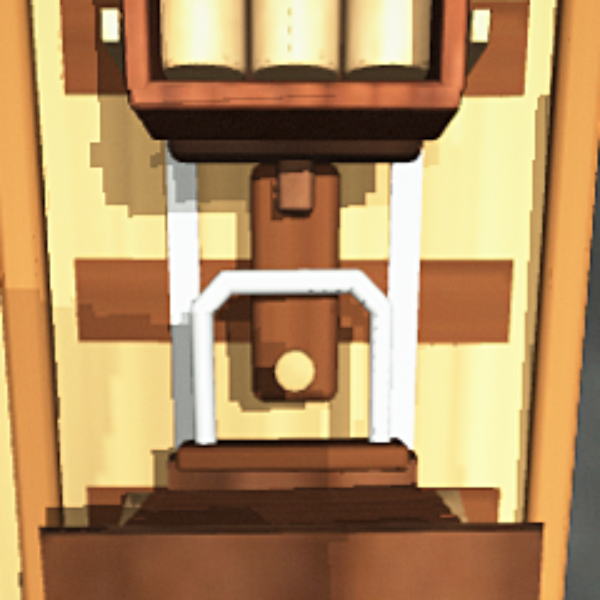

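{"api": "carry_out", "payload": {
  "commands": [
    [[0.05,0,0,0,0,0,40],[0.1,0,0,0,0,0,40],[0.1,0,0,0,0,0,40],[0.1,0,0,0,0,0,40],[0.1,0,0,0,0,0,40]]
  ]
}}

```text
t: 14.0
tcp_pos: [0.4211, 0.0511, 0.0463]
tool_rot: [0.511, 0.489, -0.51, 0.49]
force: [0.0, 0.6, 7.4]
finger_gap: 0.694
```

Contact made; release.

{"api": "carry_out", "payload": {
  "commands": [
    [[0,0,0,0,0,0,85],[0,0,0,0,0,0,85],[0,0,0,0,0,0,85],[0,0,0,0,0,0,85],[-0.5,0,0,0,0,0,85]]
  ]
}}

```text
t: 14.5
tcp_pos: [0.4201, 0.0511, 0.057]
tool_rot: [-0.51, -0.49, 0.511, -0.488]
force: [-0.5, 0.5, 0.8]
finger_gap: 0.995
```

{"api": "carry_out", "payload": {
  "commands": [
    [[-2,0,0,0,0,0,85],[-4,0,0,0,0,0,85],[-6,0,0,0,0,0,85],[-7,0,0,0,0,0,85],[-7,0,0,0,0,0,85]]
  ]
}}

```text
t: 15.0
tcp_pos: [0.4233, 0.0508, 0.2364]
tool_rot: [0.513, 0.486, -0.509, 0.492]
force: [-0.3, -0.5, -0.1]
finger_gap: 0.996
```

```bash
python3 - <<'E'
from h import *
s=snap('wrist'); s=snap('wrist','w15');y,M,st=yaw();print(y,st['tcp_pos'],st['force'])
import pickle; pickle.dump(s,open('w15.pkl','wb'))
s=snap('top','top3');pickle.dump(s,open('top3.pkl','wb'))
a=cv2.imread('pics/top3.png')[175:330,165:405]; cv2.imwrite('pics/top3c.png',cv2.resize(a,None,fx=3.3,fy=3.3,interpolation=cv2.INTER_CUBIC))
E
```

```text
-0.043170564209007 [0.42052736 0.051072   0.2328435 ] [-0.7006728   0.64628327 -0.39622183]
```

View pics/w15.png

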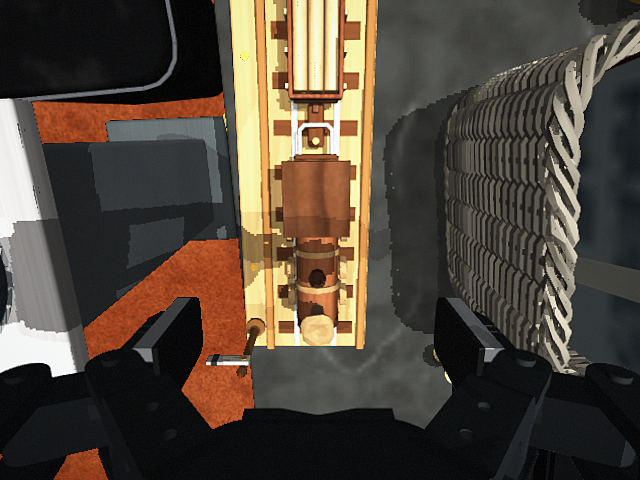

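View pics/top3c.png

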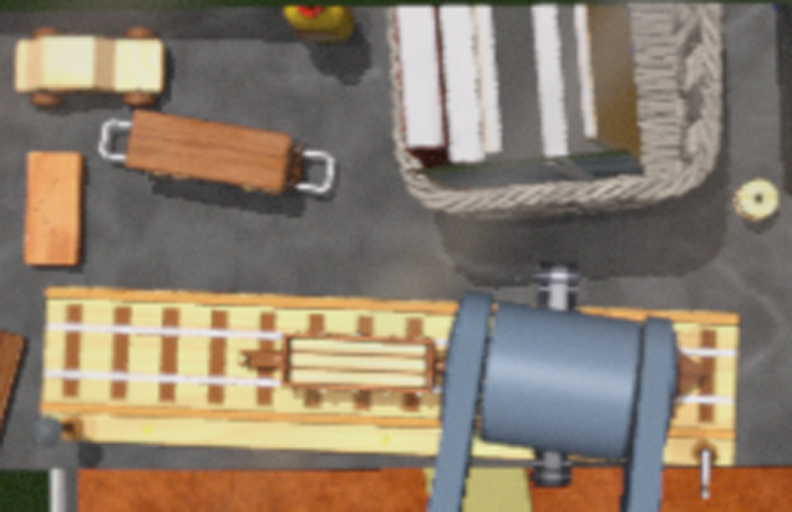

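```bash
python3 - <<'E'
from h import *
import pickle
s=pickle.load(open('top3.pkl','rb'))
f=lambda c,z: ray(s,[(165+c[0]/3.3-.35,175+c[1]/3.3-.35)],z)[0]
l=f((100,141),.0215); r=f((335,174),.0215); d=l-r; print(l,r,np.linalg.norm(d),(l+r)/2,np.arctan2(-d[0],d[1]))
print('roof corners',[f(c,.066).round(4).tolist() for c in [(135,111),(127,158),(293,141),(280,193)]])
print('basket',[f(c,z).round(3).tolist() for c,z in [((395,190),.2),((440,215),.23),((700,190),.23),((395,10),.23)]])
print('nose',f((712,370),.03),'sig',f((705,452),.012))
move([.55,.30,.27],-.21)
E
```

```text
[0.60554735 0.41390271 0.0215    ] [0.57685855 0.22267322 0.0215    ] 0.19336950829322563 [0.59120295 0.31828796 0.0215    ] -0.14891233342076216
roof corners [[0.624, 0.3759, 0.066], [0.5869, 0.382, 0.066], [0.599, 0.2509, 0.066], [0.5582, 0.2611, 0.066]]
basket [[0.549, 0.161, 0.2], [0.528, 0.128, 0.23], [0.544, -0.052, 0.23], [0.672, 0.159, 0.23]]
nose [ 0.4170553  -0.07775412  0.03      ] sig [ 0.35111977 -0.07298329  0.012     ]
shift [-1.53, 4.77, -10.17] turn [1.91, 0.0, 0.02] rows>= 5.67
```

{"api": "carry_out", "payload": {
  "commands": [
    [[-0.8,0,-1.6,0.2,0,0,85],[-1.5,0,-3.4,0.4,0,0,85],[-1.5,0,-5.4,0.8,0,0,85],[-1.5,0.2,-7.3,1.2,0,0,85],[-1.5,0.8,-9.2,1.8,0,0,85]]
  ]
}}

```text
t: 15.65
tcp_pos: [0.4484, 0.2814, 0.2678]
tool_rot: [-0.546, -0.448, 0.55, -0.447]
force: [1.0, -0.1, -0.7]
finger_gap: 0.997
```

```bash
python3 - <<'E'
from h import *
st=manip.sense();print(st['tcp_pos'])
move([.58,.305,.26],-.19)
E
```

```text
[0.44840119 0.28136686 0.26781662]
shift [0.28, 4.97, -1.98] turn [-0.13, 0.04, 0.06] rows>= 2.68
```

{"api": "carry_out", "payload": {
  "commands": [
    [[0,1.6,-0.6,0,0,0,85],[0.2,3.4,-1.2,0,0,0,85],[0.2,4.9,-1.7,0,0,0,85],[0.2,4.9,-1.7,0,0,0,85],[0.2,4.9,-1.7,0,0,0,85]]
  ]
}}

```text
t: 16.15
tcp_pos: [0.5784, 0.2966, 0.2615]
tool_rot: [-0.545, -0.448, 0.55, -0.446]
force: [-0.6, -0.2, 0.1]
finger_gap: 0.994
```

```bash
python3 - <<'E'
from h import *
import pickle
s=snap('wrist'); s=snap('wrist','w16');y,M,st=yaw();print(y,st['tcp_pos'],st['force'])
pickle.dump(s,open('w16.pkl','wb'))
E
```

```text
-0.20025149561744263 [0.57738092 0.29679625 0.26313984] [-0.27574233  0.58439171  0.37046618]
```

View pics/w16.png

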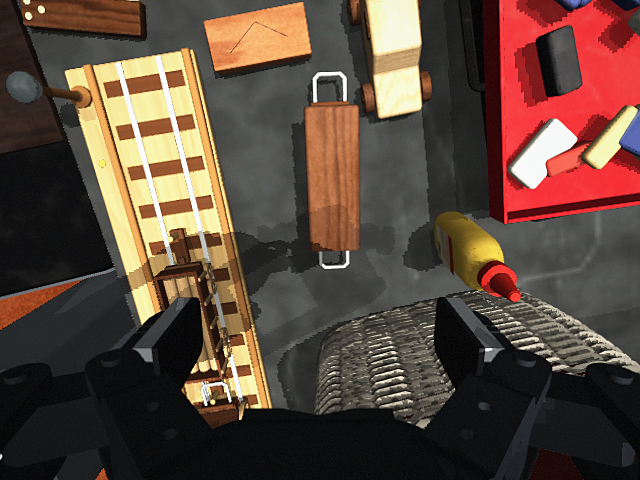

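```bash
python3 - <<'E'
from h import *
import pickle
s=pickle.load(open('w16.pkl','rb'))
a,b=ray(s,[(330,71.5),(334,269)],.0215); d=a-b; print(a,b,np.linalg.norm(d),(a+b)/2,np.arctan2(-d[0],d[1]))
c=ray(s,[(307,106),(359,103),(308.5,248),(359,250)],.066); print(c,c.mean(0)); d=c[:2].mean(0)-c[2:].mean(0);print(np.arctan2(-d[0],d[1]))
print('glue',ray(s,[(437,215),(440,240)],.05), 'car', ray(s,[(365,112),(425,115)],.02))
t=ray(s,[(205,21),(305,3),(312,58),(213,77)],.022); print('timber',t,t.mean(0))
for q in(.066,):pass
move([.591,.3175,.10],-.178);move([.591,.3175,.027],-.178)
E
```

```text
[0.61014091 0.41220969 0.0215    ] [0.57783807 0.22428129 0.0215    ] 0.19068444178516167 [0.59398949 0.31824549 0.0215    ] -0.1702255940371915
[[0.58429428 0.3842275  0.066     ]
 [0.62668203 0.37795856 0.066     ]
 [0.56042731 0.26448451 0.066     ]
 [0.60504569 0.25357005 0.066     ]] [0.59411233 0.32006016 0.066     ]
-0.1842740078310727
glue [[0.68230124 0.2676548  0.05      ]
 [0.6821676  0.24318557 0.05      ]] car [[0.63572423 0.37134082 0.02      ]
 [0.69042287 0.35736477 0.02      ]]
timber [[0.50992398 0.47425259 0.022     ]
 [0.59925003 0.47045926 0.022     ]
 [0.59633849 0.42642164 0.022     ]
 [0.50438158 0.42880852 0.022     ]] [0.55247352 0.4499855  0.022     ]
shift [6.52, 0.4, -0.93] turn [-0.25, 0.03, 0.05] rows>= 3.3
shift [9.44, 0.41, -0.94] turn [-0.25, 0.03, 0.05] rows>= 4.75
```

```bash
python3 - <<'E'
from h import *
move([.5935,.3185,.022],-.178)
E
```

```text
shift [9.64, 0.5, -1.0] turn [-0.25, 0.03, 0.05] rows>= 4.85
```

{"api": "carry_out", "payload": {
  "commands": [
    [[1,0.5,-1,-0.2,0,0,85],[2.5,0.5,-1,-0.2,0,0,85],[4,0.5,-1,-0.2,0,0,85],[5.5,0.5,-1,-0.2,0,0,85],[6,0.5,-1,-0.2,0,0,85]]
  ]
}}

```text
t: 16.75
tcp_pos: [0.592, 0.3181, 0.1111]
tool_rot: [-0.54, -0.454, 0.547, -0.451]
force: [-0.2, 0.2, -0.3]
finger_gap: 0.996
```

```bash
python3 - <<'E'
from h import *
s=snap('wrist'); s=snap('wrist','w17');st=manip.sense();print(st['tcp_pos'],st['force'])
move([.5935,.3185,.022],-.178)
E
```

```text
[0.5940542  0.31869465 0.11331938] [-0.63598686  0.18791389 -0.27770039]
shift [3.65, -0.0, 0.0] turn [-0.05, 0.03, 0.06] rows>= 1.83
```

View pics/w17.png

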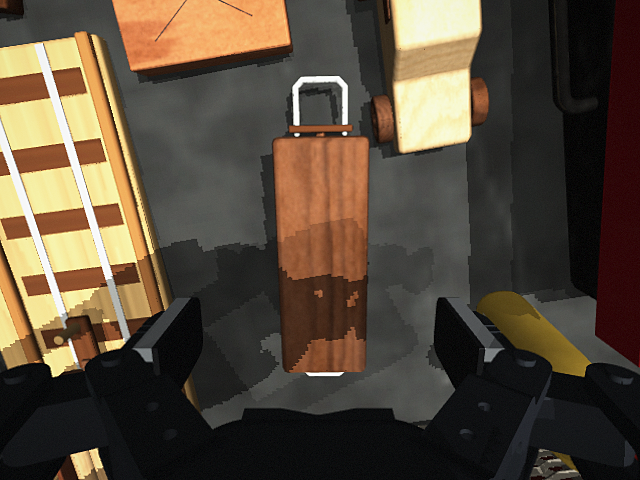

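```bash
python3 - <<'E'
from h import *
import pickle
s=pickle.load(open('w16.pkl','rb'))
nz=ray(s,[(518,296)],.161)[0]; print('nozzle',nz)
s0=snap('scene','s17'); a=cv2.imread('pics/s17.png'); cv2.imwrite('pics/s17c.png',cv2.resize(a[140:300,160:360],None,fx=4,fy=3.7))
c=np.array([.5935,.3185]); x=np.array([.984,-.177]);y=np.array([.177,.984])
print((nz[:2]-c)@x,(nz[:2]-c)@y)
print(proj(s0,[[*nz[:2],.161],[*nz[:2],0]]))
E
```

```text
nozzle [0.69987851 0.23082709 0.161     ]
0.12019455922823735 -0.06744114821818838
[[280.26322373 162.34355248]
 [282.49103196 203.15414855]]
```

View pics/s17c.png

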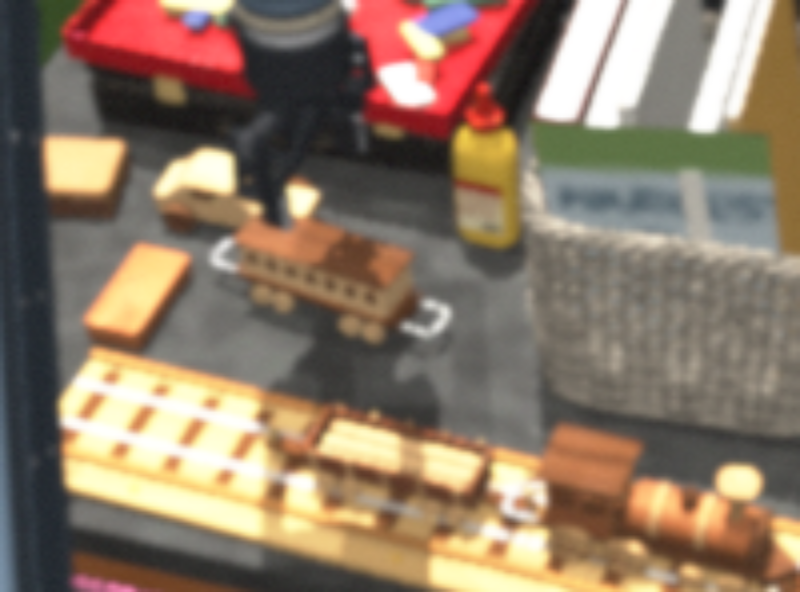

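{"api": "carry_out", "payload": {
  "commands": [
    [[1,0,0,0,0,0,85],[2,0,0,0,0,0,85],[3,0,0,0,0,0,85],[3.6,0,0,0,0,0,85],[3.6,0,0,0,0,0,85]]
  ]
}}

```text
t: 17.4
tcp_pos: [0.5961, 0.3191, 0.025]
tool_rot: [-0.543, -0.452, 0.544, -0.452]
force: [0.2, -0.0, -1.2]
finger_gap: 0.998
```

{"api": "carry_out", "payload": {
  "commands": [
    [[0,0,0,0,0,0,40],[0,0,0,0,0,0,40],[0,0,0,0,0,0,40],[0,0,0,0,0,0,40],[0,0,0,0,0,0,40]]
  ],
  "force": 50
}}

```text
t: 17.9
tcp_pos: [0.5975, 0.3198, 0.0272]
tool_rot: [0.544, 0.452, -0.543, 0.453]
force: [-0.1, 0.0, 7.4]
finger_gap: 0.532
```

{"api": "carry_out", "payload": {
  "commands": [
    [[0,0,0,0,0,0,40],[-0.3,0,0,0,0,0,40],[-0.6,0,0,0,0,0,40],[-1.2,0,0,0,0,0,40],[-2.4,0,0,0,0,0,40]]
  ]
}}

```text
t: 18.4
tcp_pos: [0.5944, 0.3185, 0.0839]
tool_rot: [-0.542, -0.453, 0.546, -0.451]
force: [-0.8, 1.0, -2.3]
finger_gap: 0.534
```

```bash
python3 - <<'E'
from h import *
s=snap('wrist'); s=snap('wrist','w18');y,M,st=yaw();print(y,st['tcp_pos'],st['force'])
move([.4331,.372,.2],-.043)
E
```

```text
-0.1827681560638584 [0.59973277 0.32042838 0.09016128] [ 0.24742381  0.11225467 -2.58593827]
shift [-4.45, -6.89, -0.84] turn [-1.6, -0.05, -0.1] rows>= 4.12
```

View pics/w18.png

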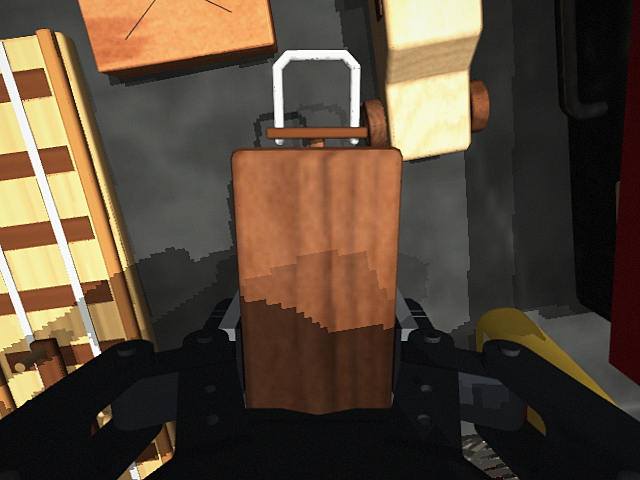

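{"api": "carry_out", "payload": {
  "commands": [
    [[-2,0,0,-0.5,0,0,40],[-3.8,-0.8,0,-1.5,0,0,40],[-4.6,-2.5,-0.2,-3,0,0,40],[-4.6,-4.4,-0.4,-4.5,0,0,40],[-4.6,-6.2,-0.7,-6,0,0,40]]
  ]
}}

```text
t: 19.0
tcp_pos: [0.4457, 0.3646, 0.2011]
tool_rot: [0.407, 0.578, -0.406, 0.578]
force: [-0.2, 0.5, -3.1]
finger_gap: 0.532
```

```bash
python3 - <<'E'
from h import *
y,M,st=yaw();print(y,st['tcp_pos'],st['force'],st['finger_gap'],st['q'])
move([.4331,.37,.22],np.pi-.043)
E
```

```text
0.34485327339904903 [0.44567603 0.36456135 0.20114205] [-0.15907478  0.47742875 -3.0922545 ] 0.5319892550056512 [4.91488395e-01 4.97737019e-01 1.59082774e+00 2.98865017e-04
 1.05183655e+00 1.46486801e-01]
shift [-0.75, -0.4, -0.38] turn [-31.56, 0.02, -0.01] rows>= 18.37
```

{"api": "carry_out", "payload": {
  "commands": [
    [[-0.8,-0.4,-0.4,-1.7,0,0,40],[-0.8,-0.4,-0.4,-3.4,0,0,40],[-0.8,-0.4,-0.4,-5.1,0,0,40],[-0.8,-0.4,-0.4,-6.8,0,0,40],[-0.8,-0.4,-0.4,-8.5,0,0,40]]
  ]
}}

```text
t: 19.5
tcp_pos: [0.434, 0.3705, 0.2201]
tool_rot: [0.169, 0.687, -0.169, 0.687]
force: [-0.2, -0.2, -3.7]
finger_gap: 0.533
```

{"api": "carry_out", "payload": {
  "commands": [
    [[0,0,0,-1.7,0,0,40],[0,0,0,-3.4,0,0,40],[0,0,0,-5.1,0,0,40],[0,0,0,-6.8,0,0,40],[0,0,0,-8.5,0,0,40]]
  ]
}}

```text
t: 20.0
tcp_pos: [0.434, 0.3704, 0.2199]
tool_rot: [-0.092, 0.701, 0.091, 0.701]
force: [0.1, -0.3, -2.8]
finger_gap: 0.533
```

{"api": "carry_out", "payload": {
  "commands": [
    [[0,0,0,-1.7,0,0,40],[0,0,0,-3.4,0,0,40],[0,0,0,-5.1,0,0,40],[0,0,0,-6.8,0,0,40],[0,0,0,-8.5,0,0,40]]
  ]
}}

```text
t: 20.5
tcp_pos: [0.434, 0.3704, 0.2199]
tool_rot: [-0.339, 0.621, 0.339, 0.62]
force: [0.4, -0.4, -2.6]
finger_gap: 0.532
```

```bash
python3 - <<'E'
from h import *
y,M,st=yaw();print(y,st['tcp_pos'],st['force'],st['finger_gap'],st['q'])
move([.4331,.372,.15],np.pi-.043)
E
```

```text
2.572181212833455 [0.43402395 0.37043495 0.21990488] [ 0.43037431 -0.37768435 -2.6469603 ] 0.531607026588074 [ 5.10764364e-01  4.68322152e-01  1.58314761e+00 -5.06989390e-05
  1.09099618e+00 -2.06139357e+00]
shift [2.8, 0.06, 0.04] turn [-6.03, -0.01, -0.01] rows>= 3.51
```

{"api": "carry_out", "payload": {
  "commands": [
    [[0,0,0,-1.7,0,0,40],[0.5,0,0,-3.4,0,0,40],[1.5,0,0,-5,0,0,40],[2.8,0,0,-5.8,0,0,40],[2.8,0,0,-5.8,0,0,40]]
  ]
}}

```text
t: 21.0
tcp_pos: [0.4311, 0.3687, 0.1463]
tool_rot: [-0.481, 0.521, 0.483, 0.514]
force: [-2.1, -0.5, -1.8]
finger_gap: 0.53
```

```bash
python3 - <<'E'
from h import *
import pickle
s=snap('wrist'); s=snap('wrist','w19');y,M,st=yaw();print(y-np.pi,st['tcp_pos'],st['force'],st['finger_gap'],st['q'][5])
pickle.dump(s,open('w19.pkl','wb'))
move([.4331,.372,.15],np.pi-.043)
E
```

```text
-0.07091719533560958 [0.434099   0.37049016 0.15000288] [ 0.85610287 -0.3443784  -2.42129032] 0.5266449303813795 -2.5598954097777074
shift [0.0, 0.04, 0.06] turn [-0.32, -0.01, -0.02] rows>= 0.19
```

View pics/w19.png

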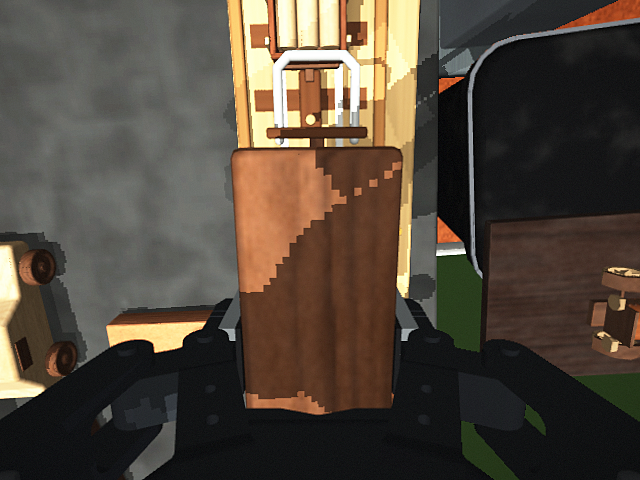

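```bash
python3 - <<'E'
from h import *
import pickle
s=pickle.load(open('w19.pkl','rb')); y,M,st=yaw()
peg=ray(s,[(310,119)],.047)[0]; L=ray(s,[(316,50),(275,100),(357,100)],.1445)
print(peg,L); d=M.T@(peg-L[0]); print('peg-tip in tool mm',d*1000)
K,D,r,t=cam(s); c=(-cv2.Rodrigues(r)[0].T@t).ravel(); print('cam in tool', M.T@(c-st['tcp_pos']))
k=ray(s,[(240,60),(384,60)],.018); print('kerb inner',k)
k=ray(s,[(255,100),(366,100)],.012); print('sleeper',k)
E
```

```text
[0.43057871 0.29405721 0.047     ] [[0.42573347 0.27574224 0.1445    ]
 [0.44145032 0.29089213 0.1445    ]
 [0.41233756 0.29294214 0.1445    ]]
peg-tip in tool mm [97.47701794 -3.67432945 18.70547218]
cam in tool [-0.14119652  0.00166775 -0.06649903]
kerb inner [[0.47316055 0.25355577 0.018     ]
 [0.38042441 0.26002498 0.018     ]]
sleeper [[0.46713764 0.27777055 0.012     ]
 [0.39217262 0.28303729 0.012     ]]
```

{"api": "carry_out", "payload": {
  "commands": [
    [[0.8,-0.02,0.12,-0.3,0,0,40],[1.6,-0.02,0.12,-0.3,0,0,40],[2.4,-0.02,0.12,-0.3,0,0,40],[3,-0.02,0.12,-0.3,0,0,40],[3,-0.02,0.12,-0.3,0,0,40]]
  ]
}}

```text
t: 21.6
tcp_pos: [0.4352, 0.3737, 0.0752]
tool_rot: [-0.489, 0.511, 0.489, 0.511]
force: [-1.0, 0.1, -2.1]
finger_gap: 0.534
```

```bash
python3 - <<'E'
from h import *
import pickle
s=snap('wrist'); s=snap('wrist','w20');y,M,st=yaw();print(y-np.pi,st['tcp_pos'],st['force'],st['finger_gap'],st['q'][5])
a=cv2.imread('pics/w20.png'); cv2.imwrite('pics/w20c.png',cv2.resize(a[0:200,190:430],None,fx=3,fy=3))
E
```

```text
-0.043788258928256774 [0.43630066 0.37435328 0.07673549] [-0.75837974 -0.14173123 -2.36929872] 0.5323014281721118 -2.5830003879885965
```

View pics/w20c.png

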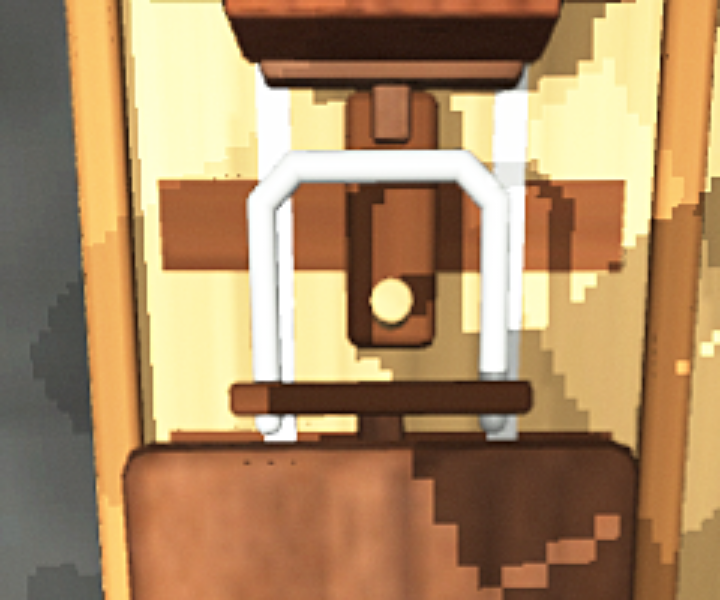

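{"api": "carry_out", "payload": {
  "commands": [
    [[0.4,0.05,0.06,0,0,0,40],[0.8,0.05,0.06,0,0,0,40],[1.2,0.05,0.06,0,0,0,40],[1.35,0.05,0.06,0,0,0,40],[1.35,0.05,0.06,0,0,0,40]]
  ]
}}

```text
t: 22.2
tcp_pos: [0.4334, 0.3748, 0.0405]
tool_rot: [-0.489, 0.511, 0.489, 0.51]
force: [0.9, 0.2, -2.6]
finger_gap: 0.535
```

```bash
python3 - <<'E'
from h import *
import pickle
s=snap('wrist'); s=snap('wrist','w21');y,M,st=yaw();print(y-np.pi,st['tcp_pos'],st['force'],st['finger_gap'],st['q'][5])
a=cv2.imread('pics/w21.png'); cv2.imwrite('pics/w21c.png',cv2.resize(a[0:200,190:430],None,fx=3,fy=3))
E
```

```text
-0.043274687028811876 [0.43401209 0.37521958 0.0413071 ] [-0.8112708  -0.0641261  -2.25560044] 0.5308375738559736 -2.580162154245669
```

View pics/w21c.png

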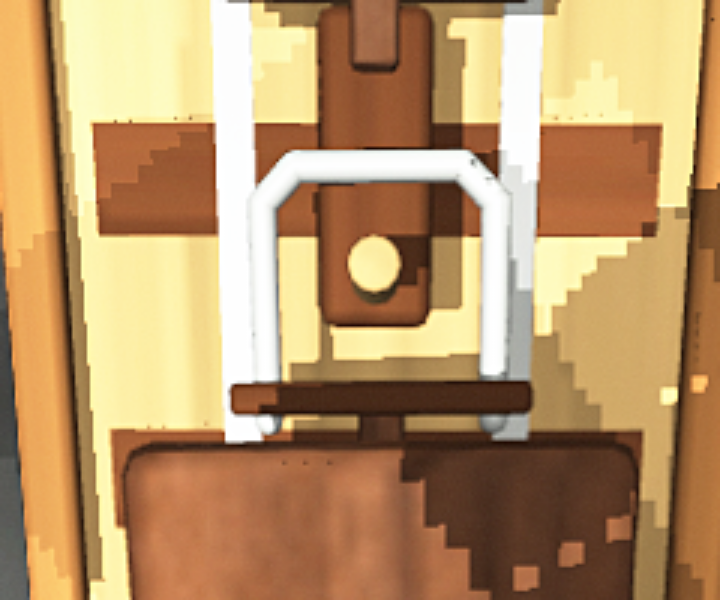

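{"api": "carry_out", "payload": {
  "commands": [
    [[0.05,0,0,0,0,0,40],[0.1,0,-0.04,0,0,0,40],[0.13,0,-0.04,0,0,0,40],[0.13,0,-0.04,0,0,0,40],[0.13,0,-0.04,0,0,0,40]]
  ]
}}

```text
t: 22.8
tcp_pos: [0.4343, 0.3744, 0.0392]
tool_rot: [-0.489, 0.51, 0.489, 0.511]
force: [-0.6, -0.1, 5.8]
finger_gap: 0.533
```

{"api": "carry_out", "payload": {
  "commands": [
    [[0,0,0,0,0,0,85],[0,0,0,0,0,0,85],[0,0,0,0,0,0,85],[0,0,0,0,0,0,85],[-0.5,0,0,0,0,0,85]]
  ]
}}

```text
t: 23.3
tcp_pos: [0.4328, 0.3735, 0.0497]
tool_rot: [-0.489, 0.512, 0.489, 0.509]
force: [0.3, 0.5, 1.1]
finger_gap: 0.992
```

{"api": "carry_out", "payload": {
  "commands": [
    [[-2,0,0,0,0,0,85],[-4,0,0,0,0,0,85],[-6,0,0,0,0,0,85],[-7,0,0,0,0,0,85],[-7,0,0,0,0,0,85]]
  ]
}}

```text
t: 23.8
tcp_pos: [0.4364, 0.3758, 0.2316]
tool_rot: [-0.49, 0.507, 0.488, 0.515]
force: [-0.5, 1.2, -0.6]
finger_gap: 0.992
```

```bash
python3 - <<'E'
from h import *
import pickle
s=snap('wrist'); s=snap('wrist','w22');y,M,st=yaw();print(y-np.pi,st['tcp_pos'],st['force'],st['q'])
pickle.dump(s,open('w22.pkl','wb'))
move([.53,.45,.23],np.pi/2);
s=snap('top','top4')
E
```

```text
-0.043086950376841404 [0.43374381 0.37417787 0.22670212] [-0.58288878 -0.24856124  0.3152457 ] [ 5.16783817e-01  4.62096904e-01  1.57201566e+00  3.03324754e-05
  1.10606113e+00 -2.58173592e+00]
shift [-0.13, -3.72, 3.2] turn [17.51, 0.02, 0.0] rows>= 10.19
```

View pics/w22.png

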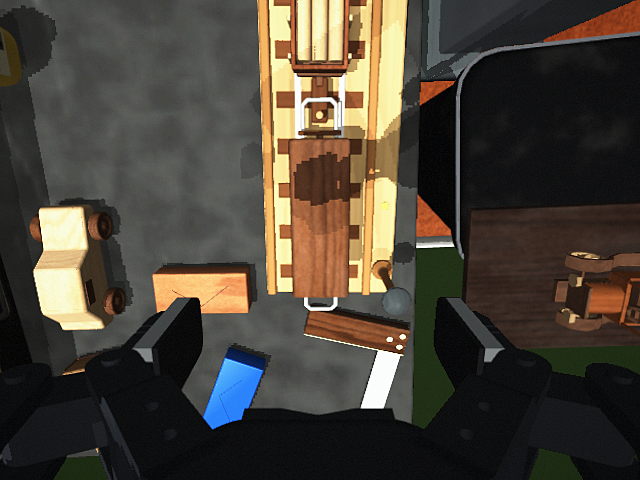

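{"api": "carry_out", "payload": {
  "commands": [
    [[0,-0.7,0.6,1.7,0,0,70],[0,-1.4,1.2,3.4,0,0,70],[0,-2,1.8,5.1,0,0,70],[0,-2.8,2.4,6.8,0,0,70],[0,-3.5,3.0,8.5,0,0,70]]
  ]
}}

```text
t: 24.45
tcp_pos: [0.5243, 0.4451, 0.2228]
tool_rot: [-0.269, 0.656, 0.268, 0.652]
force: [0.1, -0.5, -0.1]
finger_gap: 0.819
```

```bash
python3 - <<'E'
from h import *
y,M,st=yaw();print(y,st['tcp_pos'],st['force'],st['q'])
move([.545,.45,.2],1.536);
E
```

```text
2.3503343905226632 [0.52427606 0.44510804 0.22277387] [ 0.13387963 -0.45024355 -0.12344096] [ 5.41844881e-01  6.25519346e-01  1.26490302e+00 -9.97401352e-05
  1.25645091e+00 -1.80846139e+00]
shift [0.91, -0.44, 0.73] turn [9.33, -0.06, 0.01] rows>= 5.43
```

{"api": "carry_out", "payload": {
  "commands": [
    [[0,-0.1,0.2,1.7,0,0,70],[0,-0.2,0.4,3.4,0,0,70],[0.3,-0.3,0.5,5.1,0,0,70],[0.6,-0.4,0.6,6.8,0,0,70],[0.9,-0.4,0.6,8.4,0,0,70]]
  ]
}}

```text
t: 24.95
tcp_pos: [0.5416, 0.448, 0.1999]
tool_rot: [-0.017, 0.708, 0.016, 0.705]
force: [-0.7, 0.4, -1.0]
finger_gap: 0.819
```

```bash
python3 - <<'E'
from h import *
import pickle
s=snap('wrist'); s=snap('wrist'); s=snap('wrist','w23');y,M,st=yaw();print(y,st['tcp_pos'],st['force'],st['q'])
pickle.dump(s,open('w23.pkl','wb'))
E
```

```text
1.6262364569566008 [0.54090239 0.44801009 0.20016155] [-0.2255966  -0.46607306  1.13392179] [ 5.33023429e-01  6.68578824e-01  1.24389191e+00  2.06822975e-05
  1.23516842e+00 -1.09321247e+00]
```

View pics/w23.png

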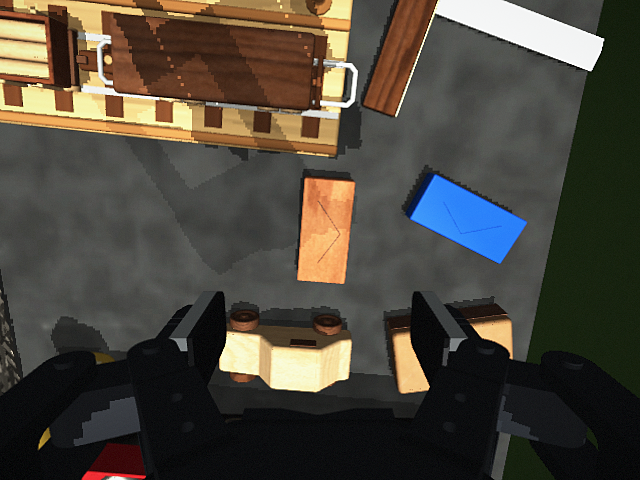

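```bash
python3 - <<'E'
from h import *
import pickle
s=pickle.load(open('w23.pkl','rb'))
hsv=cv2.cvtColor(s['image'],cv2.COLOR_RGB2HSV); sub=hsv[165:295,285:365]
m=((sub[...,1]>80)&(sub[...,2]>120)).astype(np.uint8); cs,_=cv2.findContours(m,0,1); c=max(cs,key=cv2.contourArea)
P=ray(s,c.reshape(-1,2)+[285,165],.022)[:,:2].astype(np.float32)*1000
print(cv2.minAreaRect(P), cv2.boxPoints(cv2.minAreaRect(P)))
print('car',ray(s,[(245,310),(328,312)],.02),'blue',ray(s,[(409,213),(434,172)],.022))
move([.552,.449,.1],1.53)
E
```

```text
((551.9789428710938, 453.0464172363281), (42.191795349121094, 89.71308898925781), 88.37026977539062) [[506.54056 433.23477]
 [596.21735 430.68332]
 [597.41736 472.85806]
 [507.74054 475.40952]]
car [[0.62810424 0.38559776 0.02      ]
 [0.62601059 0.46015423 0.02      ]] blue [[0.53178661 0.52220638 0.022     ]
 [0.49708633 0.53860654 0.022     ]]
shift [4.0, 0.03, 0.47] turn [1.1, -0.06, 0.03] rows>= 2.02
```

```bash
python3 - <<'E'
from h import *
move([.552,.4515,.003],1.542)
E
```

```text
shift [7.88, 0.14, 0.49] turn [0.97, -0.06, 0.03] rows>= 3.95
```

{"api": "carry_out", "payload": {
  "commands": [
    [[1.5,0.14,0.5,1,0,0,65],[3,0.14,0.5,1,0,0,65],[4.5,0.14,0.5,1,0,0,65],[5.8,0.14,0.5,1,0,0,65],[6.3,0.14,0.5,1,0,0,65]]
  ]
}}

```text
t: 25.6
tcp_pos: [0.5518, 0.4515, 0.0412]
tool_rot: [0.01, 0.71, -0.013, 0.704]
force: [-1.2, -0.3, 0.2]
finger_gap: 0.763
```

```bash
python3 - <<'E'
from h import *
s=snap('wrist'); s=snap('wrist','w24');y,M,st=yaw();print(y,st['tcp_pos'],st['force'],st['finger_gap'])
move([.552,.4515,.003],1.542)
E
```

```text
1.5379002422540284 [0.55295347 0.45216211 0.04312269] [-0.8551932  -0.26525353  1.3073283 ] 0.7592422032903737
shift [1.61, -0.02, -0.03] turn [-0.05, -0.05, 0.03] rows>= 0.8
```

View pics/w24.png

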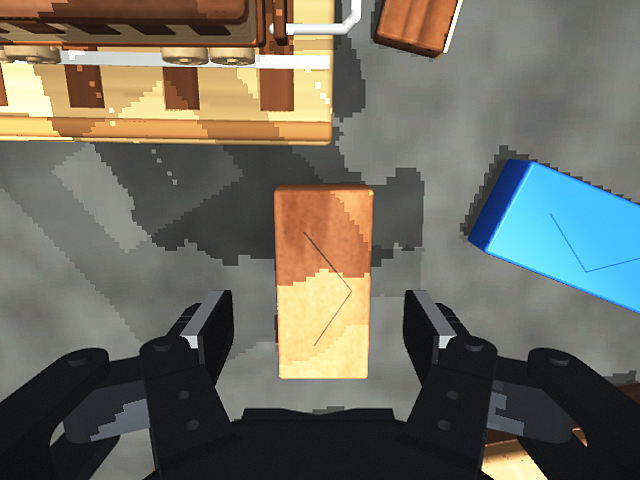

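{"api": "carry_out", "payload": {
  "commands": [
    [[0.6,0,0,0,0,0,65],[1.2,0,0,0,0,0,65],[1.6,0,0,0,0,0,65],[1.6,0,0,0,0,0,65],[1.6,0,0,0,0,0,35]]
  ],
  "force": 40
}}

```text
t: 26.2
tcp_pos: [0.5546, 0.4531, 0.0057]
tool_rot: [0.012, 0.707, -0.012, 0.707]
force: [0.1, -0.1, -0.1]
finger_gap: 0.609
```

{"api": "carry_out", "payload": {
  "commands": [
    [[0,0,0,0,0,0,35],[0,0,0,0,0,0,35],[0,0,0,0,0,0,35],[0,0,0,0,0,0,35],[0,0,0,0,0,0,35]]
  ],
  "force": 40
}}

```text
t: 26.7
tcp_pos: [0.555, 0.4534, 0.0066]
tool_rot: [0.012, 0.707, -0.012, 0.707]
force: [-0.5, -0.0, 3.7]
finger_gap: 0.476
```

{"api": "carry_out", "payload": {
  "commands": [
    [[-0.3,0,0,0,0,0,35],[-1,0,0,0,0,0,35],[-2,0,0,0,0,0,35],[-3,0,0,0,0,0,35],[-4,0,0,0,0,0,35]]
  ]
}}

```text
t: 27.2
tcp_pos: [0.5546, 0.4531, 0.1079]
tool_rot: [0.012, 0.707, -0.012, 0.707]
force: [0.0, 0.7, -1.2]
finger_gap: 0.481
```

```bash
python3 - <<'E'
from h import *
s=snap('wrist'); s=snap('wrist','w25');y,M,st=yaw();print(y,st['tcp_pos'],st['force'],st['finger_gap'])
move([.426,.25,.18],-.043)
E
```

```text
1.5364313267554273 [0.55740272 0.4548392  0.11160002] [0.67030508 0.36085077 0.45964766] 0.4813360254159612
shift [-2.82, -8.35, -4.95] turn [18.1, 0.03, -0.12] rows>= 10.53
```

View pics/w25.png

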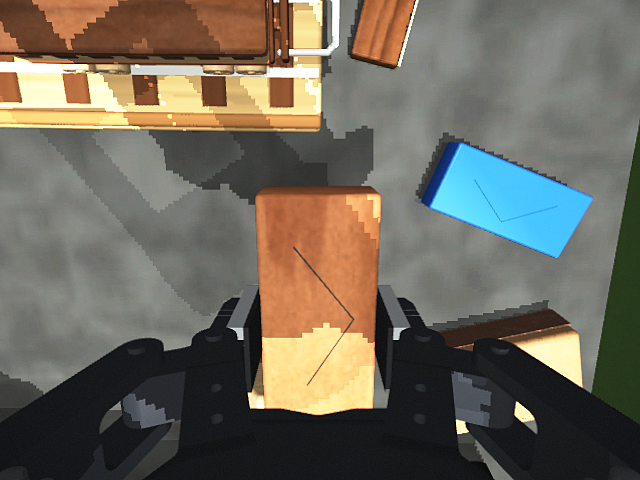

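{"api": "carry_out", "payload": {
  "commands": [
    [[-1,-0.6,-0.3,1.7,0,0,35],[-2,-1.4,-0.8,3.4,0,0,35],[-2.8,-2.5,-1.4,5.1,0,0,35],[-2.8,-3.5,-2.1,6.8,0,0,35],[-2.8,-4.5,-2.7,8.5,0,0,35]]
  ]
}}

```text
t: 27.8
tcp_pos: [0.4822, 0.342, 0.1764]
tool_rot: [0.27, 0.654, -0.269, 0.654]
force: [0.8, -0.5, -0.5]
finger_gap: 0.479
```

```bash
python3 - <<'E'
from h import *
y,M,st=yaw();print(y,st['tcp_pos'],st['force'],st['finger_gap'])
move([.4264,.20,.15],-.043)
E
```

```text
0.7887560868345493 [0.48217989 0.34202867 0.17639464] [ 0.78108008 -0.50493784 -0.47383481] 0.47931275796859674
shift [1.05, -5.6, 2.42] turn [9.53, -0.0, -0.01] rows>= 5.55
```

{"api": "carry_out", "payload": {
  "commands": [
    [[0,-1.1,0.5,1.7,0,0,35],[0,-2.2,1,3.4,0,0,35],[0,-3.4,1.5,5.1,0,0,35],[0.3,-4.5,2,6.8,0,0,35],[0.6,-5.3,2.3,8.5,0,0,35]]
  ]
}}

```text
t: 28.3
tcp_pos: [0.4302, 0.2066, 0.1607]
tool_rot: [0.488, 0.511, -0.489, 0.511]
force: [0.1, -0.1, -0.7]
finger_gap: 0.476
```

```bash
python3 - <<'E'
from h import *
s=snap('wrist'); s=snap('wrist','w26');y,M,st=yaw();print(y,st['tcp_pos'],st['force'],st['finger_gap'])
move([.4264,.20,.12],-.043)
E
```

```text
0.04957703895620817 [0.42842486 0.20595427 0.15977663] [-0.25797769  1.30910401 -1.14732938] 0.4811553299674667
shift [1.59, -0.08, 0.23] turn [1.06, 0.02, 0.06] rows>= 0.81
```

View pics/w26.png

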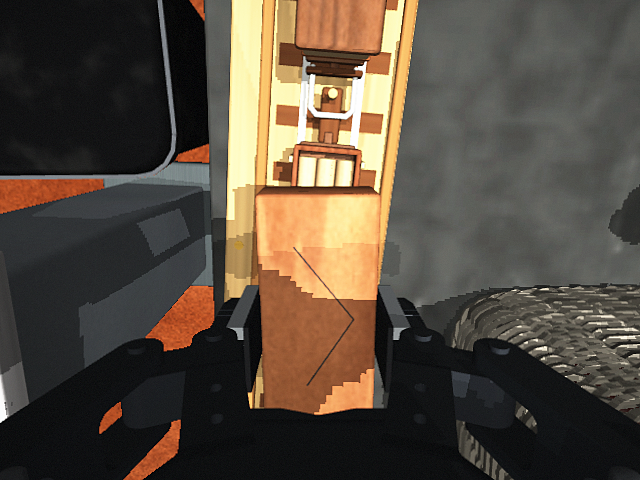

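{"api": "carry_out", "payload": {
  "commands": [
    [[0.5,-0.08,0.23,1.05,0,0,35],[1,-0.08,0.23,1.05,0,0,35],[1.6,-0.08,0.23,1.05,0,0,35],[2.4,-0.08,0.23,1.05,0,0,35],[2.4,-0.08,0.23,1.05,0,0,35]]
  ]
}}

```text
t: 28.9
tcp_pos: [0.4289, 0.2027, 0.0992]
tool_rot: [-0.508, -0.492, 0.51, -0.49]
force: [-0.9, 0.5, -1.4]
finger_gap: 0.481
```

```bash
python3 - <<'E'
from h import *
import pickle
s=snap('wrist'); s=snap('wrist','w27');y,M,st=yaw();print(y,st['tcp_pos'],st['force'],st['finger_gap'])
pickle.dump(s,open('w27.pkl','wb'))
move([.4264,.20,.066],-.043)
E
```

```text
-0.03708158141405404 [0.4300961  0.20286118 0.10080929] [-0.40859336  0.27291194  0.03169077] 0.47616957558847933
shift [1.39, -0.14, 0.12] turn [0.07, -0.0, 0.0] rows>= 0.7
```

View pics/w27.png

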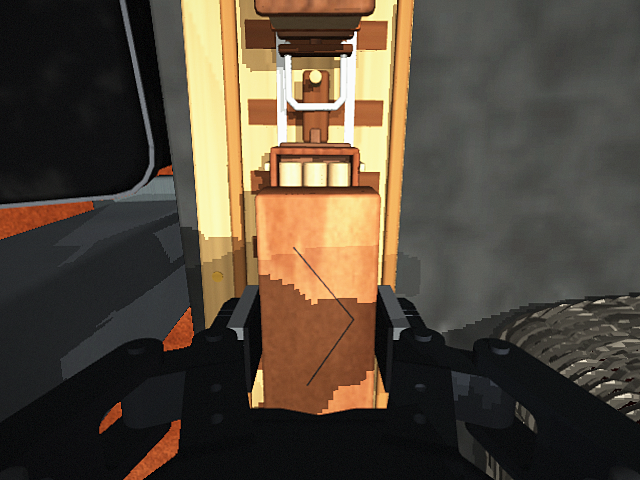

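```bash
python3 - <<'E'
from h import *
import pickle
s=pickle.load(open('w27.pkl','rb')); y,M,st=yaw()
w=ray(s,[(315,147)],.060)[0]; b=ray(s,[(317,188)],.1008-.0066+.022)[0]; p=ray(s,[(315.5,76)],.047)[0]
print(w,b,p,M.T@(w-b),M.T@(p-b))
E
```

```text
[0.42944016 0.2623475  0.06      ] [0.43018969 0.25099908 0.1162    ] [0.43077969 0.2941491  0.047     ] [ 0.05620162 -0.00116127 -0.01130567] [ 0.06920565 -0.00099968 -0.04313341]
```

{"api": "carry_out", "payload": {
  "commands": [
    [[0.4,-0.07,0.13,0.07,0,0,35],[0.8,-0.07,0.13,0.07,0,0,35],[1.1,-0.07,0.13,0.07,0,0,35],[1.25,-0.07,0.13,0.07,0,0,35],[1.25,-0.07,0.13,0.07,0,0,35]]
  ]
}}

```text
t: 29.5
tcp_pos: [0.4278, 0.1992, 0.0692]
tool_rot: [-0.511, -0.489, 0.511, -0.489]
force: [0.4, -0.2, 0.2]
finger_gap: 0.479
```

{"api": "carry_out", "payload": {
  "commands": [
    [[0.05,0,0,0,0,0,35],[0.08,0,0,0,0,0,35],[0.12,0,0,0,0,0,35],[0.12,0,0,0,0,0,35],[0.12,0,0,0,0,0,35]]
  ]
}}

```text
t: 30.0
tcp_pos: [0.4279, 0.1991, 0.0666]
tool_rot: [0.511, 0.489, -0.511, 0.489]
force: [0.0, 0.0, -1.0]
finger_gap: 0.478
```

{"api": "carry_out", "payload": {
  "commands": [
    [[0.03,0,0,0,0,0,35],[0.06,0,0,0,0,0,35],[0.06,0,0,0,0,0,35],[0.06,0,0,0,0,0,35],[0.06,0,0,0,0,0,35]]
  ]
}}

```text
t: 30.5
tcp_pos: [0.428, 0.1992, 0.0664]
tool_rot: [0.511, 0.488, -0.511, 0.489]
force: [-1.8, -1.4, 12.3]
finger_gap: 0.478
```

{"api": "carry_out", "payload": {
  "commands": [
    [[-0.04,0,0,0,0,0,35],[-0.04,0,0,0,0,0,60],[-0.04,0,0,0,0,0,85],[-0.04,0,0,0,0,0,85],[-0.04,0,0,0,0,0,85]]
  ]
}}

```text
t: 31.0
tcp_pos: [0.4278, 0.1991, 0.0658]
tool_rot: [-0.511, -0.489, 0.511, -0.489]
force: [0.8, 0.3, -0.0]
finger_gap: 0.993
```

{"api": "carry_out", "payload": {
  "commands": [
    [[-1,0,0,0,0,0,85],[-2.5,0,0,0,0,0,85],[-4.5,0,0,0,0,0,85],[-6,0,0,0,0,0,85],[-6,0,0,0,0,0,85]]
  ]
}}

```text
t: 31.5
tcp_pos: [0.4313, 0.2, 0.2208]
tool_rot: [0.515, 0.486, -0.508, 0.491]
force: [1.2, 0.1, 0.0]
finger_gap: 0.997
```

```bash
python3 - <<'E'
from h import *
import pickle
s=snap('wrist'); s=snap('wrist','w28');y,M,st=yaw();print(y,st['tcp_pos'],st['force'],st['finger_gap'])
pickle.dump(s,open('w28.pkl','wb'))
E
```

```text
-0.044844821716178006 [0.42800063 0.19916845 0.21661197] [ 0.15521964 -0.15269846 -0.05204633] 0.9947303846919893
```

View pics/w28.png

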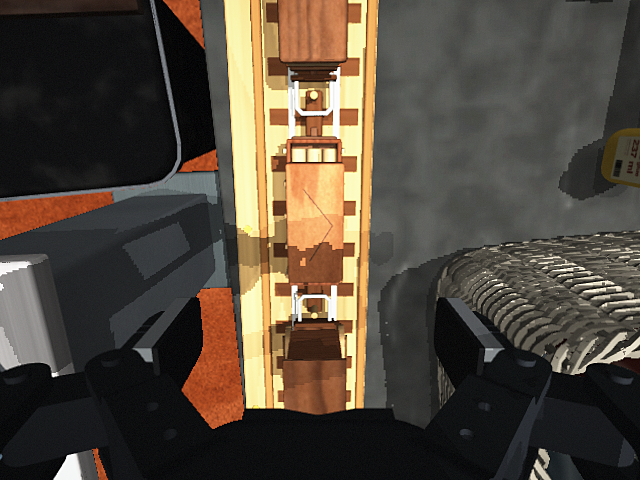

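{"api": "carry_out", "payload": {
  "commands": [
    [[-1.5,0,0.5,0,0,0,85],[-2.5,0,2,0,0,0,85],[-2.5,0,4,0,0,0,85],[-2.5,0,6,0,0,0,85],[-2.5,0,8,0,0,0,85]]
  ]
}}

```text
t: 32.1
tcp_pos: [0.4174, -0.0019, 0.2768]
tool_rot: [-0.51, -0.49, 0.512, -0.488]
force: [0.2, -0.2, -0.6]
finger_gap: 0.992
```

{"api": "carry_out", "payload": {
  "commands": [
    [[0,0,2,0,0,0,85],[0,0,4,0,0,0,85],[0,0,6,0,0,0,85],[0,0,8,0,0,0,85],[0,0,10,0,0,0,85]]
  ]
}}

```text
t: 32.6
tcp_pos: [0.4062, -0.2516, 0.2762]
tool_rot: [0.511, 0.49, -0.511, 0.487]
force: [1.4, 0.5, -0.2]
finger_gap: 0.994
```

```bash
python3 - <<'E'
from h import *
import pickle
s=snap('wrist'); s=snap('top','top5');st=manip.sense();print(st['tcp_pos'])
pickle.dump(s,open('top5.pkl','wb')); s2=snap('scene','s5')
a=cv2.imread('pics/top5.png')[250:335,165:405]; cv2.imwrite('pics/top5c.png',cv2.resize(a,None,fx=3.33,fy=3.33,interpolation=cv2.INTER_CUBIC))
a=cv2.imread('pics/s5.png')[160:340,130:430]; cv2.imwrite('pics/s5c.png',cv2.resize(a,None,fx=2.66,fy=2.66,interpolation=cv2.INTER_CUBIC))
E
```

```text
[ 0.40731638 -0.25648582  0.27643273]
```

View pics/top5c.png

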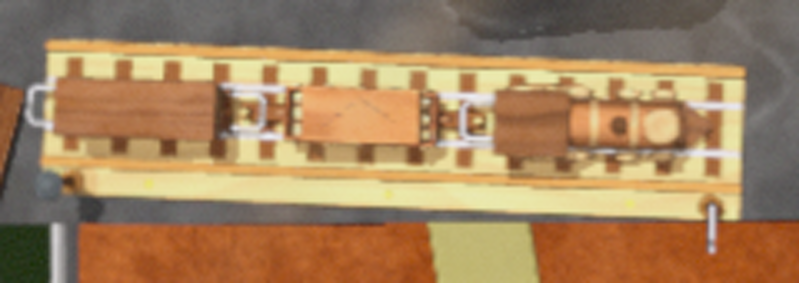

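View pics/s5c.png

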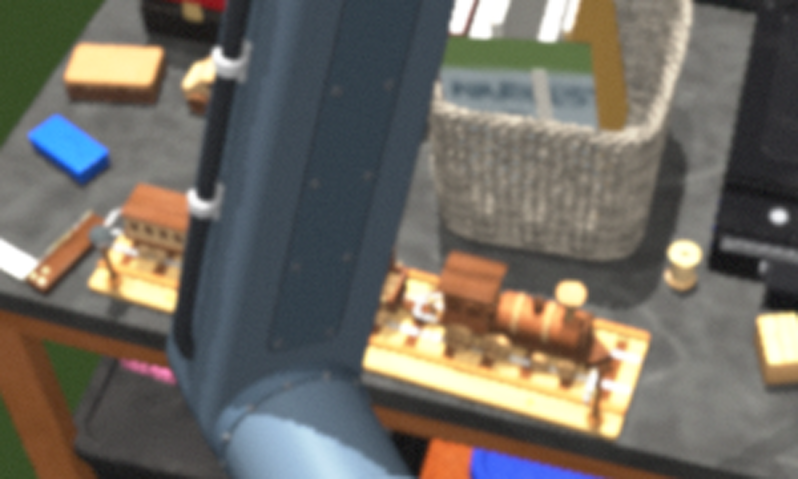

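```bash
python3 - <<'E'
from h import *
import pickle
s=pickle.load(open('top5.pkl','rb')); e=np.array([.043,.999,0]); n=np.array([.999,-.043,0]); o=np.array([.4171,0,0])
def f(nm,c,z):
    p=ray(s,[(165+c[0]/3.33-.35,250+c[1]/3.33-.35)],z)[0]; print(nm,p.round(4),'s',round((p-o)@e*1000,1),'n',round((p-o)@n*1000,1))
f('nose',(719,124),.025); f('signal foot',(710,203),.012); f('coach rear tip',(27,104),.0335);f('chimney',(662,124),.111)
f('timber c',((302+420)/2,(87+143)/2),.082); f('wagon c',((290+436)/2,(90+143)/2),.060)
f('coach roof c',((54+218)/2,(80+138)/2),.078); f('front peg',(479,120),.047); f('rear peg',(243,112),.047);f('cab',(534,123),.097)
E
```

```text
nose [ 0.4167 -0.0786  0.025 ] s -78.6 n 3.0
signal foot [ 0.3538 -0.0719  0.012 ] s -74.5 n -60.1
coach rear tip [0.4363 0.4695 0.0335] s 469.8 n -1.0
chimney [ 0.4183 -0.028   0.111 ] s -27.9 n 2.4
timber c [0.4266 0.1991 0.082 ] s 199.3 n 0.9
wagon c [0.4252 0.1996 0.06  ] s 199.7 n -0.5
coach roof c [0.4321 0.3725 0.078 ] s 372.8 n -1.0
front peg [0.4217 0.1103 0.047 ] s 110.4 n -0.1
rear peg [0.4292 0.2948 0.047 ] s 295.0 n -0.6
cab [0.4197 0.0674 0.097 ] s 67.4 n -0.3
```

```bash
python3 - <<'E'
from h import *
print(manip.sense()['t']); print(manip.sign_off())
E
```

```text
32.75
the job is handed in; nothing more can be done
None
```

The train is made up on the track and the job was handed in at about 33 s. Wagon first, then the locomotive and coach, each lowered with its loop over the wagon's peg, and last the 42 × 90 mm block as the load.

My last checks, from the top and wrist pictures:
- **Couplings:** both pegs show inside their loops. The locomotive's origin is about 190 mm from the wagon's and the coach's about 172 mm.
- **Nose:** it is about 4 mm past the signal along the track, within the 18 mm allowed.
- **In line:** everything is within about 3 mm of the channel centre line.
- **Load:** the block is within about 2 mm of the wagon's centre across and about 4 mm along.
- **Arm:** the gripper is open, clear of everything and above the locomotive's starting place.

- **Disagreements:** estimates of the same point differed by 2 to 4 mm. The wagon's position along the track came out at 200 mm from its outline and 203 mm from its pegs. The locomotive's came out at 8 to 13 mm depending on which feature I used. All of these are within the limits.
- **Not measured:** I took "level and flat on the deck" from the force readings on touching down and from the pictures. I did not re-measure the offcut, car or glue bottle at the end. No move brought the arm or a load near enough to touch them.

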